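# Stow the leaning telescoping lamp post

## Task

Pack down the leaning telescoping lamp post on the setter's bench: first draw the black spacer clip off its bare tube and set it down in the wooden tray without dropping it. Then turn the wing grip on top of the post anticlockwise (seen from above the grip) as far as it goes to unlock it, push the tube fully home into its sleeve, and turn the grip clockwise all the way back to lock it. Do not force the post past its lock, leave the clip lying wholly in the tray, and do not disturb the other things on the bench.

Things in the scene. Friction and masses are not known exactly. Their poses are not given: they have to be found in the camera images.
- post: The fixed lamp post: a round foot 124 mm wide, 22 mm high, and a steel sleeve 40 mm in diameter, 160 mm long, that leans 30 degrees from vertical. Origin on the bench, 12 mm to +x of the foot's centre; z up; it leans to its own -x (roughly towards the robot). A bare tube 22 mm in diameter comes out of the sleeve, 69 mm of it showing when extended, with a wing grip on its end.
- mouth (a point): Centre of the sleeve's mouth, on the post's axis; fixed, at (-80, 0, 164) mm in the post's frame, whose axes it has. Here a flat tongue 30 mm wide and 8 mm thick, the clip's seat, sticks out square to the sleeve to 46 mm from the axis, on the upper side, away from the robot. Below it a raised rib on the sleeve and a small lug that turns with the grip make the lock.
- head_grip (a point): Centre of the wing grip: a dark bar 16 mm thick (x), 56 mm wide (y), from 25 mm below to 19 mm above this point along the post (z), on a collar 38 mm across, 17 mm high. On the post's axis, 110 mm above the sleeve's mouth when extended, 45 mm when home. Axes turn with the grip; z is the post's axis, upwards. Grasp it across x with the tool in line with the post.
- post_slide (a joint): How far the tube is pushed in, m: 0 extended (within 3 mm at the start), 0.065 home at a hard stop. About 4 N of friction; stays where left. While the grip is locked the tube has only about 5 mm of play, at either end of its travel (under 0.005 or above 0.060); between these the rib stops the grip from turning back.
- post_twist (a joint): Angle of the wing grip about the post's axis, rad: 0 locked (stop), within 0.12 of it at the start; grows anticlockwise seen from above the grip to 1.05, fully unlocked (stop). The tube slides freely only above about 0.7. Friction 0.06 N m; stays where left.
- clip: Loose black plastic spacer clip, 102 mm long, 90 g: a fork astride the bare tube, and a tab. Origin on its underside, at the start at the sleeve's mouth. x runs from fork to tab (at the start square to the post, 30 degrees upwards, away from the robot), z through its thickness (at the start up the post). It comes off along +x, clear of the tube after 30 mm. While on, it stops the tube going home.
- clip_tab (a point): Grasp place on the clip's tab, 69 mm along the clip's x from its origin, mid-width, half-way through the thickness. The tab is 24 mm wide (y), 16 mm thick (z), from x = 27 to 86 mm of the clip. Free beneath. Axes as the clip.
- clip_fork (a point): Point between the clip's prongs, 6 mm along x from its origin and 8 mm above its underside. The fork is 46 mm wide, 26 mm thick, from x = -15 to 27 mm; its slot is 26 mm wide and ends at x = 13 mm. Axes as the clip.
- tray: Fixed open wooden tray on the bench, 210 mm (its x) by 150 mm (its y), 30 mm high, wall 6 mm and floor 6 mm thick. Origin at the centre of its underside, z up.
- ball_vise: heavy steel ball-shaped engraving vise, 100 mm across, 90 mm high, standing; origin at the centre of its underside. Bystander.
- wax_jar: small amber glass jar with dark lid, 52 mm across, 60 mm high, standing; origin at the centre of its underside. Bystander.
- bench_brush: bench brush about 170 mm long lying on the bench; bystander.
- setter: screwdriver-shaped setting tool about 150 mm long lying on the bench; bystander.
There are look-alikes about, which are no part of the job. Of the things like the clip, leave any that is turquoise; of the rest the smaller one is meant.

How it is judged:
By the outcome, as a careful person would: the job done as asked, in the order asked, and still so for the second after the job is handed in, with the robot touching nothing.
It also fails if it takes over 64 s, if anything falls off the work surface, if the arm or the gripper's body presses on something with over 40 N, if the wrist force passes 120 N, or if a joint passes its speed limit or range.

## Robot

A 6-joint arm with a two-finger parallel gripper is mounted at the origin on the work surface. World frame = base frame: x ahead of the robot, y to its left, z up, the work surface at z = 0. Lengths are in m, angles in rad, forces in N, time in s.
With the tool pointing down it reaches from about 0.425 to 0.95 m from the base axis. Payload 3.5 kg.
Tool frame: the origin (TCP) lies between the finger pads; the fingertips stand 11 mm ahead of it and the grasp point (between the pads) lies 8 mm behind it (ctrl.tcp_to_tips is the distance from the TCP to the fingertips, in m); z points along the fingers, y is the direction in which the jaws open and shut (so a half turn about z gives the same grasp; the last joint's range is limited). The gripper opens to 85 mm and grips with 20 to 120 N. Pads are 22 mm wide; open, the fingers measure 114 mm over their backs; the gripper's body (76 mm by 85 mm) begins 54 mm behind the grasp point. The pads swing forward as they close: fully open they stand 13 mm farther back than shut.
Start: joints at [0.991, 0.286, 1.577, -0, 1.279, -0.15], TCP at [0.281, 0.614, 0.242] pointing down, gripper open.
Joint ranges: [-2.77, 2.77], [-0.9, 2.22], [0.21, 2.48], [-1.53, 4.67], [0.24, 2.81], [-2.84, 2.84]. Speed limits (rad/s): [2.79, 2.79, 3.14, 3.14, 3.14, 3.14].

## Interface

Orientations are given as a unit quaternion [x, y, z, w].
In Python, from plant import monitor, vision, workorder, ctrl gives the robot as it stands.
- The arm moves only by the tool jog_arm, never from a script. Its argument "series" is a list of rows, each a list of 4 numbers: the shift along the tool's x, y, z in m, then the turn about the tool's z in rad. In form: [[tx, ty, tz, spin], ...]. A call has exactly 8 rows; each row shifts and turns the pose as measured when the row begins, along the tool's axes as they then stand; what a row does not reach is not made up. A row lasts 1/12 s, in which the tool goes at most 41.7 mm and 7.16 degrees, less where a joint would pass 70% of its speed; a pose out of reach is approached as far as the arm can. A call is refused whole if a number of a shift passes 0.0417 or a number of a turn 0.125, either way. A call with a gripper value outside its range is refused whole. "grip" is the finger opening in m, from 0 to 0.0854, set as the call begins (left out, the last holds). The fingers move at their own pace and stop on an object; "grip_force" is the grip in N (left out, the last holds). Time passes only in rows, so rows that do not move let the fingers close, or fill a call up. It gives the time, the measured TCP pose, the force and the opening at its end, in the units of the state.
- monitor.get_state(): the state, without advancing time (a new reading comes with each control period).
- vision.read_camera(name): name is "scene" or "top" or "wrist"; returns the picture (480x640x3 uint8, red, green, blue); there is no depth.
- vision.get_calibration(name): a dict with "vfov" (degrees; the focal length in pixels is half the picture's height over the tangent of half this angle, whatever the lens; pixels are square), "cx", "cy" (the principal point, pixels), "R" (3x3) and "t" (3): a world point X has camera coordinates R X + t. Camera axes: x right, y down, z forward; pixel columns grow to the right and rows downward; lengths in m; the calibration is good to about 2 mm. A picture is of the moment at which its call begins: read the wrist's pose just before it. get_calibration takes no time and is no camera call; for the wrist camera it gives the pose at the moment of the call.
- workorder.sign_off(): hands the job in, once; it reports no verdict.
The state is a dict: "time": time; "qpos": joint angles; "dq": joint speeds; "joint_efforts": joint torques, N m; "eef_pos": TCP position; "tcp_rot": TCP orientation; "contact_force": force on the tool from outside, world axes, zero at the start; "wrist_torque": the same for the moment, N m; "opening": opening from 0.0 (shut) to 1.0 (fully open).
Only numpy, scipy, OpenCV 4.12 (cv2) and the standard library are available. Lean on these libraries where they do the work, as an engineer would, in place of code of your own. Each camera call takes 0.05 s, during which the arm holds its last target.

## Working session

There is one attempt and no reset: what is moved stays moved. The work goes in short steps, Python scripts to look and compute and a tool call to move; the robot and the scene stay as the last step left them, time stands still between calls to the robot, and variables do not carry over. Pictures are saved under pics/ and viewed, and the job is handed in when it is done.

Besides the shell and the picture viewer there is one more tool, called after "Request:" as name(argument=value, ...), one argument or row to a line, values as JSON. jog_arm: Moves the arm, as the interface text tells. Its arguments: {"type":"object","properties":{"series":{"type":"array","items":{"type":"array","items":{"type":"number"}}},"grip":{"type":"number"},"grip_force":{"type":"number"}},"required":["series"]}

```bash
ls; mkdir -p pics; python3 - <<'E'
from plant import monitor, vision, workorder, ctrl
import cv2, numpy as np
print(monitor.get_state())
for n in ("scene","top","wrist"):
    c=vision.get_calibration(n); print(n,c)
    im=vision.read_camera(n); cv2.imwrite(f"pics/{n}0.png",im[:,:,::-1])
E
```

```text
pics
{'time': 0.0, 'qpos': array([ 9.90996190e-01,  2.87207661e-01,  1.57820996e+00,  2.09717705e-05,
        1.27859384e+00, -1.49975617e-01]), 'dq': array([-9.87236571e-05,  8.35936460e-04,  1.86602571e-04, -5.62393371e-04,
       -1.98176876e-03, -1.32739373e-03]), 'joint_efforts': array([-7.59900613e-04, -4.05988276e+01, -2.92618454e+01, -1.53001029e-04,
        5.72582256e-03, -2.59276867e-06]), 'eef_pos': array([0.28087759, 0.61307844, 0.2409013 ]), 'tcp_rot': array([ 2.13264515e-01,  9.76993748e-01, -1.12619762e-03, -4.40945415e-04]), 'contact_force': array([ 0.21840135,  0.41613272, -0.06750353]), 'wrist_torque': array([-0.02138069,  0.0343552 ,  0.00984544]), 'opening': 0.9998694607930947}
scene {'vfov': 50.53940734270619, 'cx': 314.04333659227626, 'cy': 241.79618507733892, 'R': array([[ 0.42154277,  0.90665917, -0.01645709],
       [ 0.52724871, -0.25982406, -0.8090119 ],
       [-0.73777401,  0.33235614, -0.58756184]]), 't': array([-0.24831748, -0.16387139,  1.80643608])}
top {'vfov': 52.96416516218079, 'cx': 329.1455917497934, 'cy': 241.96333605360604, 'R': array([[-0.02523385, -0.99962206,  0.0109086 ],
       [-0.99483604,  0.02403696, -0.09860766],
       [ 0.09830818, -0.01334052, -0.9950666 ]]), 't': array([0.01550815, 0.59712861, 1.10949206])}
wrist {'vfov': 66.51960787171382, 'cx': 318.1196698306113, 'cy': 240.93302523910154, 'R': array([[ 0.41706167,  0.9088772 , -0.00134108],
       [ 0.86119792, -0.39471031,  0.32022167],
       [ 0.29051284, -0.13470712, -0.94734169]]), 't': array([-0.67443284, -0.04060184,  0.38127862])}
```

View pics/scene0.png

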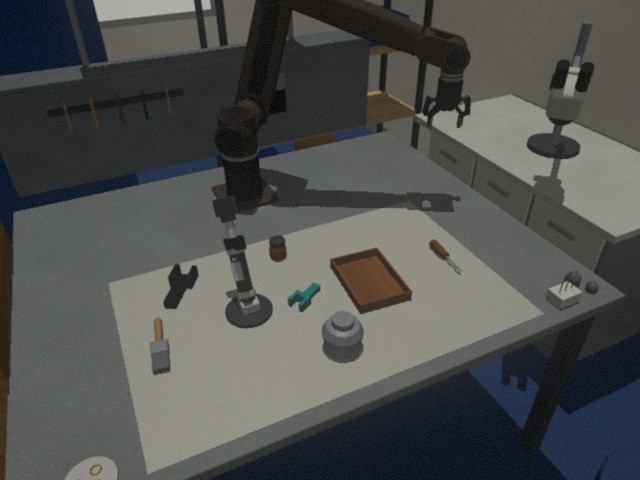

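View pics/top0.png

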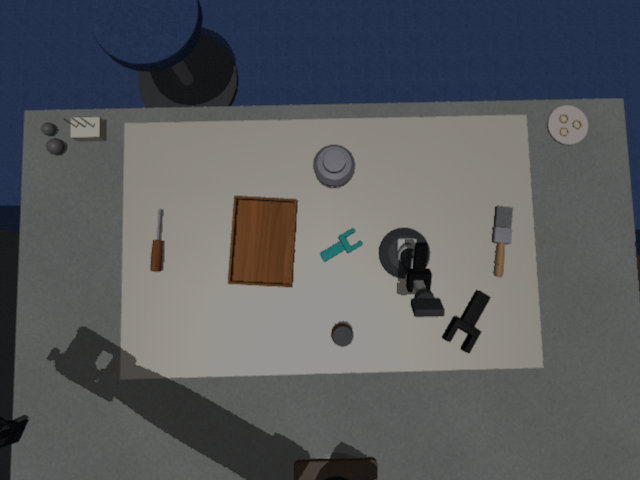

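View pics/wrist0.png

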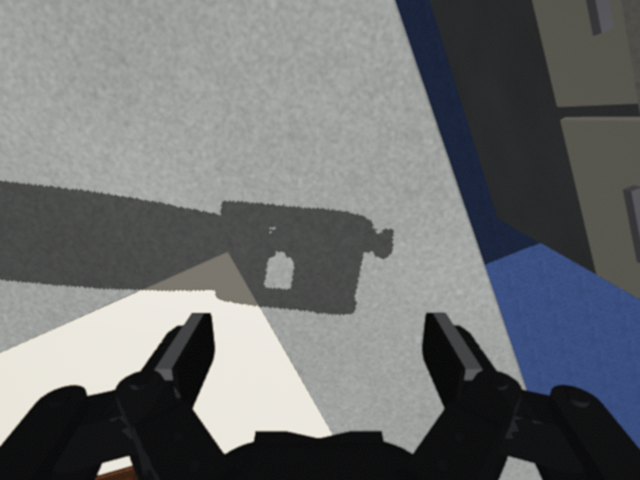

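```bash
python3 - <<'E'
import cv2
a=cv2.imread("pics/top0.png")[220:360,330:500]; a=cv2.convertScaleAbs(cv2.resize(a,None,fx=4.5,fy=4.5,interpolation=2),alpha=1.8,beta=20)
cv2.imwrite("pics/topc.png",a)
a=cv2.imread("pics/scene0.png")[185:335,150:330]; a=cv2.convertScaleAbs(cv2.resize(a,None,fx=4,fy=4,interpolation=2),alpha=1.8,beta=20)
cv2.imwrite("pics/scenec.png",a)
E
```

```text
(no output)
```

View pics/topc.png

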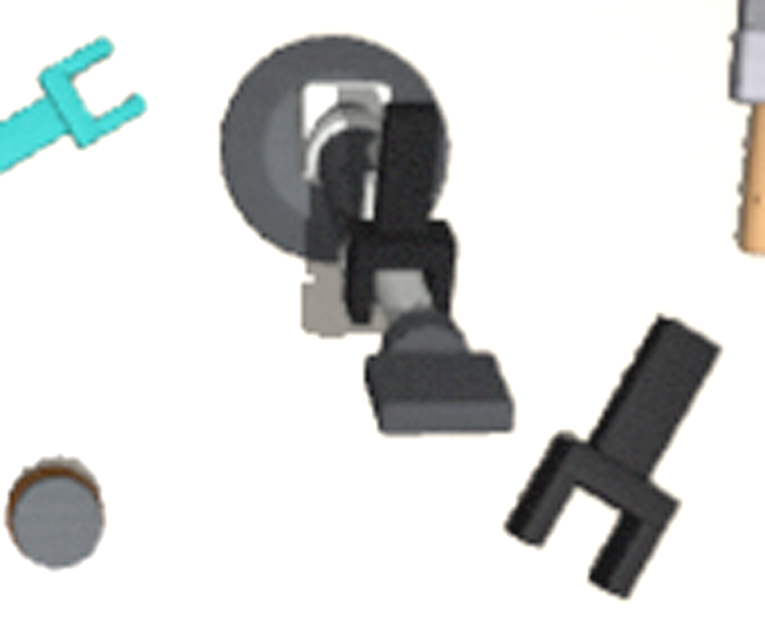

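View pics/scenec.png

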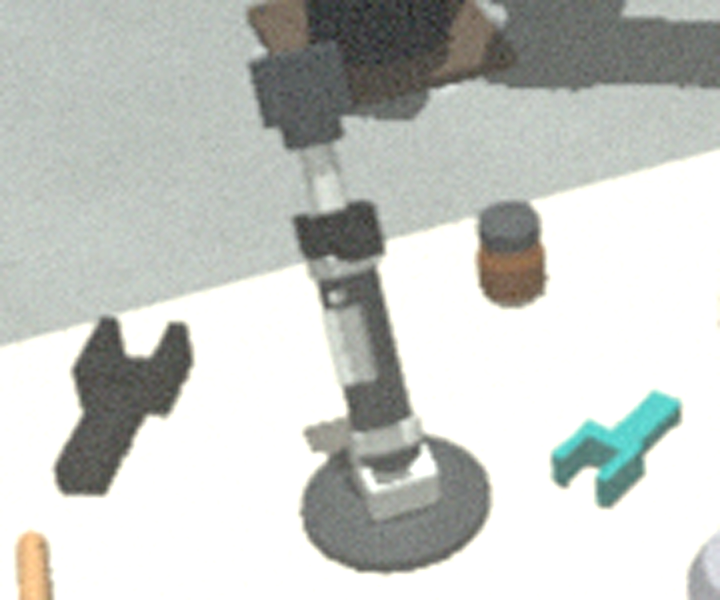

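```bash
cat > h.py <<'E'
import numpy as np, cv2
from plant import monitor, vision, workorder, ctrl
def ray(n,px,c=None):
    c=c or vision.get_calibration(n); f=240/np.tan(np.radians(c['vfov']/2))
    R=np.array(c['R']);t=np.array(c['t'])
    d=R.T@np.array([(px[0]-c['cx'])/f,(px[1]-c['cy'])/f,1]); return -R.T@t, d/np.linalg.norm(d)
def plane(n,px,z,c=None):
    o,d=ray(n,px,c); return o+d*(z-o[2])/d[2]
def tri(a,pa,b,pb,ca=None,cb=None):
    o1,d1=ray(a,pa,ca);o2,d2=ray(b,pb,cb)
    s=np.linalg.lstsq(np.c_[d1,-d2],o2-o1,rcond=None)[0]
    p,q=o1+d1*s[0],o2+d2*s[1]; return (p+q)/2,np.linalg.norm(p-q)
def proj(n,X,c=None):
    c=c or vision.get_calibration(n); f=240/np.tan(np.radians(c['vfov']/2))
    v=np.array(c['R'])@X+c['t']; return np.array([f*v[0]/v[2]+c['cx'],f*v[1]/v[2]+c['cy']])
def post(foot,yaw):
    # post frame -> world ; yaw = direction of post +x
    R=np.array([[np.cos(yaw),-np.sin(yaw),0],[np.sin(yaw),np.cos(yaw),0],[0,0,1]])
    o=np.array([foot[0],foot[1],0])+R@np.array([.012,0,0]); return R,o
U=np.array([-.5,0,np.sqrt(.75)]); XC=np.array([np.sqrt(.75),0,.5]); M=np.array([-.08,0,.164])
E
python3 - <<'E'
from h import *
sc=lambda x,y:(330+x/4.5,220+y/4.5)
ss=lambda x,y:(150+x/4,185+y/4)
# foot top circle edges in topc
L=plane('top',sc(221,150),.022);Rr=plane('top',sc(450,150),.022);T=plane('top',sc(335,35),.022)
print(L,Rr,T,"cx",(L+Rr)/2,T[0]-.062)
a=cv2.imread("pics/top0.png").astype(int)
# scene foot ellipse
Ls=plane('scene',ss(302,508),.022);Rs=plane('scene',ss(491,495),.022);print(Ls,Rs,(Ls+Rs)/2)
print(plane('scene',ss(396,572),.0))
# head top corners in topc: top face corners (robot side & far side)?
for nm,p in dict(fl=(368,358),fr=(492,352),nl=(382,405),nr=(512,402)).items():
    print(nm,[plane('top',sc(*p),z).round(4) for z in (.26,.28)])
# tray corners rim outer z=.03
for p in [(235,195),(298,198),(293,287),(229,285)]: print('tray',plane('top',p,.03).round(4))
print('jar',plane('top',(342,335),.06))
E
```

```text
[ 0.56804664 -0.1173887   0.022     ] [ 0.56508673 -0.23859055  0.022     ] [ 0.62778404 -0.18018119  0.022     ] cx [ 0.56656669 -0.17798963  0.022     ] 0.5657840353298511
[ 0.56667229 -0.23818023  0.022     ] [ 0.60829832 -0.12527281  0.022     ] [ 0.58748531 -0.18172652  0.022     ]
[ 0.62508948 -0.19731487  0.        ]
fl [array([ 0.463 , -0.1475,  0.26  ]), array([ 0.4634, -0.1438,  0.28  ])]
fr [array([ 0.4641, -0.1991,  0.26  ]), array([ 0.4646, -0.1943,  0.28  ])]
nl [array([ 0.4435, -0.1525,  0.26  ]), array([ 0.4444, -0.1487,  0.28  ])]
nr [array([ 0.4434, -0.2064,  0.26  ]), array([ 0.4443, -0.2015,  0.28  ])]
tray [0.715 0.222 0.03 ]
tray [0.7043 0.0723 0.03  ]
tray [0.4935 0.088  0.03  ]
tray [0.5019 0.2373 0.03  ]
jar [ 0.38258419 -0.02252316  0.06      ]
```

```bash
python3 - <<'E'
from h import *
for foot,yaw in [((.566,-.178),-.025),((.566,-.178),0.0)]:
    R,o=post(foot,yaw); W=lambda p:R@p+o
    Y=np.array([0,1,0])
    pts=dict(nm=M+.129*U+.008*XC, nl=M+.129*U+.008*XC+.028*Y, nr=M+.129*U+.008*XC-.028*Y, botl=M+.085*U+.008*XC+.028*Y,
     tabL=M+.016*U+.086*XC+.012*Y,tabR=M+.016*U+.086*XC-.012*Y, forkL=M+.026*U-.015*XC+.023*Y,forkR=M+.026*U-.015*XC-.023*Y,mouth=M)
    for k,p in pts.items():
        w=W(p); a=proj('top',w); b=proj('scene',w)
        print(k,w.round(4),'topc',((a-[330,220])*4.5).round(),'scenec',((b-[150,185])*4).round())
    print('tab',W(M+.069*XC+.008*U))
E
```

```text
nm [ 0.4405 -0.1749  0.2797] topc [447. 413.] scenec [291.  45.]
nl [ 0.4412 -0.1469  0.2797] topc [378. 413.] scenec [335.  36.]
nr [ 0.4398 -0.2029  0.2797] topc [516. 413.] scenec [247.  55.]
botl [ 0.4632 -0.1474  0.2416] topc [360. 357.] scenec [352. 105.]
tabL [ 0.5648 -0.166   0.2209] topc [384. 121.] scenec [379. 224.]
tabR [ 0.5642 -0.19    0.2209] topc [439. 121.] scenec [340. 234.]
forkL [ 0.4726 -0.1527  0.179 ] topc [346. 333.] scenec [359. 196.]
forkR [ 0.4715 -0.1986  0.179 ] topc [448. 333.] scenec [289. 214.]
mouth [ 0.498  -0.1763  0.164 ] topc [389. 275.] scenec [338. 246.]
tab [ 0.55375958 -0.17769393  0.2054282 ]
nm [ 0.4404 -0.178   0.2797] topc [454. 413.] scenec [287.  47.]
nl [ 0.4404 -0.15    0.2797] topc [385. 415.] scenec [330.  36.]
nr [ 0.4404 -0.206   0.2797] topc [523. 411.] scenec [242.  57.]
botl [ 0.4624 -0.15    0.2416] topc [366. 358.] scenec [347. 105.]
tabL [ 0.5645 -0.166   0.2209] topc [384. 121.] scenec [379. 224.]
tabR [ 0.5645 -0.19    0.2209] topc [439. 120.] scenec [340. 235.]
forkL [ 0.472 -0.155  0.179] topc [351. 334.] scenec [355. 197.]
forkR [ 0.472 -0.201  0.179] topc [453. 331.] scenec [285. 215.]
mouth [ 0.498 -0.178  0.164] topc [393. 275.] scenec [335. 247.]
tab [ 0.55375575 -0.178       0.2054282 ]
```

```bash
python3 - <<'E'
from h import *
c=vision.get_calibration('top');R=np.array(c['R']);print(-R.T@c['t'])
E
```

```text
[0.48536425 0.01595033 1.16273077]
```

```bash
cat >> h.py <<'E'
from scipy.spatial.transform import Rotation as Ro
def plan(target,yaw_y=None,smax=.04,amax=.12,n=None,s=None):
    """rows to move TCP to target (world); yaw_y: wanted world direction (rad) of tool y, spun about tool z"""
    s=s or monitor.get_state(); p=np.array(s['eef_pos']); R=Ro.from_quat(s['tcp_rot']).as_matrix()
    d=np.array(target)-p; a=0
    if yaw_y is not None:
        w=R.T@np.array([np.cos(yaw_y),np.sin(yaw_y),0]); a=np.arctan2(-w[0],w[1])
    k=max(int(np.ceil(np.abs(d).max()/smax*1.0)),int(np.ceil(np.linalg.norm(d)/smax)),int(np.ceil(abs(a)/amax)),1)
    k=n or -(-k//8)*8
    print('delta',d.round(4),'turn',round(a,3),'rows',k)
    rows=[]
    for i in range(k):
        t=R.T@(d/k); rows.append([round(float(v),4) for v in t]+[round(float(a/k),3)])
        R=R@Ro.from_euler('z',a/k).as_matrix()
    for i in range(0,k,8): print(str(rows[i:i+8]).replace(' ',''))
E
python3 - <<'E'
from h import *
plan((.563,-.178,.32),-1.596+0.0)
E
```

```text
delta [ 0.282  -0.7912  0.0787] turn 2.737 rows 24
[[-0.0244,-0.0251,-0.0032,0.114],[-0.0271,-0.0221,-0.0032,0.114],[-0.0295,-0.0189,-0.0032,0.114],[-0.0314,-0.0154,-0.0032,0.114],[-0.033,-0.0118,-0.0032,0.114],[-0.0341,-0.0079,-0.0032,0.114],[-0.0348,-0.004,-0.0032,0.114],[-0.035,-0.0,-0.0032,0.114]]
[[-0.0348,0.004,-0.0032,0.114],[-0.0341,0.0079,-0.0032,0.114],[-0.033,0.0117,-0.0032,0.114],[-0.0314,0.0154,-0.0032,0.114],[-0.0295,0.0189,-0.0032,0.114],[-0.0271,0.0221,-0.0032,0.114],[-0.0244,0.0251,-0.0032,0.114],[-0.0214,0.0277,-0.0032,0.114]]
[[-0.0181,0.0299,-0.0032,0.114],[-0.0146,0.0318,-0.0032,0.114],[-0.0109,0.0333,-0.0032,0.114],[-0.007,0.0343,-0.0032,0.114],[-0.0031,0.0349,-0.0032,0.114],[0.0009,0.035,-0.0032,0.114],[0.0049,0.0347,-0.0032,0.114],[0.0088,0.0339,-0.0032,0.114]]
```

Candidates for the clip in the top view: the turquoise fork at (343,245), the large black fork on the bench at (468,320), and the smaller black fork astride the post tube at (418,262). The close crop confirms the last one is the clip.

Request:
jog_arm(
  series=[
    [-0.0244,-0.0251,-0.0032,0.114],
    [-0.0271,-0.0221,-0.0032,0.114],
    [-0.0295,-0.0189,-0.0032,0.114],
    [-0.0314,-0.0154,-0.0032,0.114],
    [-0.033,-0.0118,-0.0032,0.114],
    [-0.0341,-0.0079,-0.0032,0.114],
    [-0.0348,-0.004,-0.0032,0.114],
    [-0.035,0,-0.0032,0.114],
  ],
)

```text
time: 0.82
eef_pos: [0.3697, 0.3415, 0.2613]
tcp_rot: [0.634, 0.774, -0.005, -0.001]
contact_force: [1.2, 0.1, 0.6]
opening: 0.999
```

Request:
jog_arm(
  series=[
    [-0.0348,0.004,-0.0032,0.114],
    [-0.0341,0.0079,-0.0032,0.114],
    [-0.033,0.0117,-0.0032,0.114],
    [-0.0314,0.0154,-0.0032,0.114],
    [-0.0295,0.0189,-0.0032,0.114],
    [-0.0271,0.0221,-0.0032,0.114],
    [-0.0244,0.0251,-0.0032,0.114],
    [-0.0214,0.0277,-0.0032,0.114],
  ],
)

```text
time: 1.48
eef_pos: [0.4498, 0.0599, 0.2878]
tcp_rot: [0.919, 0.395, -0.005, 0.002]
contact_force: [0.4, 0.6, -0.2]
opening: 0.999
```

```bash
python3 - <<'E'
from h import *
s=monitor.get_state();print(s['eef_pos'],s['qpos'],s['tcp_rot'])
plan((.563,-.178,.32),-1.596+0.0)
E
```

```text
[0.44975996 0.05994869 0.28781658] [-0.08756212 -0.25132173  2.0389431  -0.00793447  1.36111996  0.67316886] [ 0.91874557  0.39481486 -0.004983    0.00172604]
delta [ 0.1132 -0.2379  0.0322] turn 0.837 rows 8
[[-0.0119,0.0307,-0.0039,0.105],[-0.0086,0.0318,-0.0039,0.105],[-0.0052,0.0325,-0.0039,0.105],[-0.0018,0.0329,-0.0039,0.105],[0.0016,0.0329,-0.0039,0.105],[0.0051,0.0326,-0.0039,0.105],[0.0084,0.0319,-0.0039,0.105],[0.0117,0.0308,-0.0039,0.105]]
```

Request:
jog_arm(
  series=[
    [-0.0119,0.0307,-0.0039,0.105],
    [-0.0086,0.0318,-0.0039,0.105],
    [-0.0052,0.0325,-0.0039,0.105],
    [-0.0018,0.0329,-0.0039,0.105],
    [0.0016,0.0329,-0.0039,0.105],
    [0.0051,0.0326,-0.0039,0.105],
    [0.0084,0.0319,-0.0039,0.105],
    [0.0117,0.0308,-0.0039,0.105],
  ],
  grip=0.06,
)

```text
time: 2.15
eef_pos: [0.5579, -0.1945, 0.319]
tcp_rot: [0.999, -0.038, -0.005, 0.003]
contact_force: [0.5, 0.1, 0.3]
opening: 0.701
```

```bash
python3 - <<'E'
from h import *
s=monitor.get_state();print(s['eef_pos'],s['qpos'],s['tcp_rot'])
im=vision.read_camera('wrist'); cv2.imwrite("pics/w1.png",im[:,:,::-1])
im=vision.read_camera('top'); cv2.imwrite("pics/t1.png",im[:,:,::-1])
plan((.563,-.178,.32),-1.596+0.0)
E
```

```text
[ 0.55786266 -0.19446324  0.31898079] [-0.50322987  0.0562635   1.69913016 -0.00947565  1.39215882  1.14558212] [ 0.99925701 -0.03814224 -0.00475087  0.00283256]
delta [0.0045 0.0191 0.0012] turn -0.051 rows 8
[[0.0004,-0.0024,-0.0002,-0.006],[0.0004,-0.0024,-0.0002,-0.006],[0.0004,-0.0024,-0.0002,-0.006],[0.0004,-0.0024,-0.0002,-0.006],[0.0004,-0.0024,-0.0002,-0.006],[0.0005,-0.0024,-0.0002,-0.006],[0.0005,-0.0024,-0.0002,-0.006],[0.0005,-0.0024,-0.0002,-0.006]]
```

View pics/w1.png

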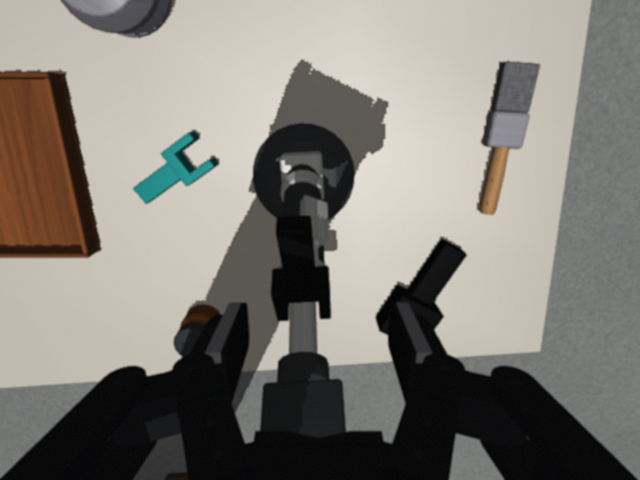

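```bash
python3 - <<'E'
from h import *
a=cv2.imread("pics/w1.png")[140:330,230:400]; cv2.imwrite("pics/w1c.png",cv2.convertScaleAbs(cv2.resize(a,None,fx=4,fy=3.1,interpolation=2) if 0 else cv2.resize(a,None,fx=3.1,fy=3.1,interpolation=2),alpha=2.2,beta=10))
a=cv2.imread("pics/t1.png")[215:325,370:450]; cv2.imwrite("pics/t1c.png",cv2.convertScaleAbs(cv2.resize(a,None,fx=5,fy=5,interpolation=2),alpha=2.2,beta=10))
E
```

```text
(no output)
```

View pics/w1c.png

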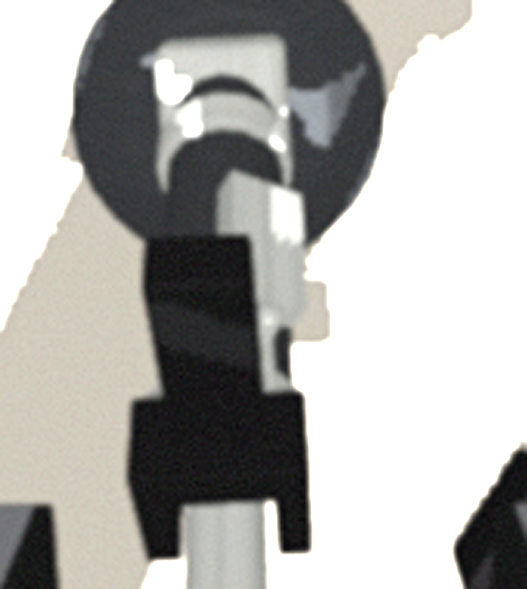

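View pics/t1c.png

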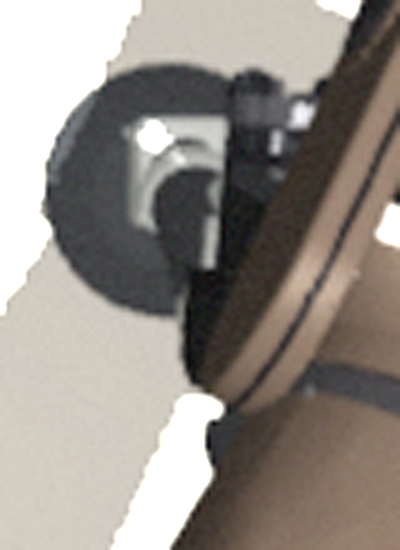

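```bash
python3 - <<'E'
from h import *
w=lambda x,y:(230+x/3.1,140+y/3.1)
t=lambda x,y:(330+x/4.5,220+y/4.5)
for a,b in [((148,238),(384,103)),((250,236),(436,103)),((132,400),(352,225)),((302,394),(455,225)),((150,557),(357,322)),((310,550),(443,312))]:
    print(tri('wrist',w(*a),'top',t(*b)))
for foot in [(.566,-.178),(.570,-.178)]:
  R,o=post(foot,-.025); W=lambda p:R@p+o
  Y=np.array([0,1,0])
  pts=dict(tabbL=M+.086*XC+.012*Y,tabbR=M+.086*XC-.012*Y,tabtL=M+.016*U+.086*XC+.012*Y, forkfL=M+.026*U+.027*XC+.023*Y,forkfR=M+.026*U+.027*XC-.023*Y,forkfbL=M+.027*XC+.023*Y,tipL=M+.026*U-.015*XC+.023*Y,tipR=M+.026*U-.015*XC-.023*Y, botl=M+.085*U+.008*XC+.028*Y,botr=M+.085*U+.008*XC-.028*Y)
  for k,p in pts.items():
    p=W(p);a=proj('top',p); b=proj('wrist',p); print(k,p.round(4),'topc',((a-[330,220])*4.5).round(),'w1c',((b-[230,140])*3.1).round())
E
```

```text
(array([ 0.57459844, -0.17007191,  0.19996882]), np.float64(0.0005397365116788127))
(array([ 0.57376357, -0.19322374,  0.20134649]), np.float64(0.0001164456198515416))
(array([ 0.52205058, -0.15777132,  0.17124352]), np.float64(0.002378708475307359))
(array([ 0.52086514, -0.20389865,  0.17319382]), np.float64(0.003588971261388231))
(array([ 0.47752128, -0.15765998,  0.17677086]), np.float64(0.0012796006127282797))
(array([ 0.47991462, -0.19904879,  0.18051239]), np.float64(0.004918080989225928))
tabbL [ 0.5728 -0.1662  0.207 ] topc [378. 105.] w1c [129. 256.]
tabbR [ 0.5722 -0.1902  0.207 ] topc [432. 105.] w1c [237. 251.]
tabtL [ 0.5648 -0.166   0.2209] topc [384. 121.] w1c [126. 311.]
forkfL [ 0.509  -0.1536  0.2   ] topc [353. 251.] w1c [113. 499.]
forkfR [ 0.5078 -0.1996  0.2   ] topc [456. 251.] w1c [298. 490.]
forkfbL [ 0.522  -0.1539  0.1775] topc [344. 223.] w1c [119. 413.]
tipL [ 0.4726 -0.1527  0.179 ] topc [346. 333.] w1c [135. 579.]
tipR [ 0.4715 -0.1986  0.179 ] topc [448. 333.] w1c [302. 571.]
botl [ 0.4632 -0.1474  0.2416] topc [360. 357.] w1c [ 87. 769.]
botr [ 0.4618 -0.2034  0.2416] topc [492. 357.] w1c [334. 758.]
tabbL [ 0.5768 -0.1662  0.207 ] topc [378.  96.] w1c [127. 239.]
tabbR [ 0.5762 -0.1902  0.207 ] topc [431.  96.] w1c [235. 233.]
tabtL [ 0.5688 -0.166   0.2209] topc [384. 111.] w1c [123. 293.]
forkfL [ 0.513  -0.1536  0.2   ] topc [352. 242.] w1c [111. 484.]
forkfR [ 0.5118 -0.1996  0.2   ] topc [456. 242.] w1c [297. 475.]
forkfbL [ 0.526  -0.1539  0.1775] topc [343. 215.] w1c [117. 399.]
tipL [ 0.4766 -0.1527  0.179 ] topc [346. 324.] w1c [134. 567.]
tipR [ 0.4755 -0.1986  0.179 ] topc [447. 324.] w1c [301. 558.]
botl [ 0.4672 -0.1474  0.2416] topc [360. 347.] w1c [ 85. 755.]
botr [ 0.4658 -0.2034  0.2416] topc [492. 347.] w1c [333. 743.]
```

```bash
python3 - <<'E'
from h import *
plan((.559,-.181,.230),-1.596,n=8)
E
```

```text
delta [ 0.0005  0.0161 -0.0888] turn -0.051 rows 8
[[0.0,-0.0021,0.0111,-0.006],[0.0,-0.0021,0.0111,-0.006],[0.0,-0.0021,0.0111,-0.006],[0.0,-0.0021,0.0111,-0.006],[0.0001,-0.0021,0.0111,-0.006],[0.0001,-0.0021,0.0111,-0.006],[0.0001,-0.0021,0.0111,-0.006],[0.0001,-0.0021,0.0111,-0.006]]
```

Request:
jog_arm(
  series=[
    [0,-0.003,0.0115,-0.01],
    [0,-0.003,0.0115,-0.01],
    [0,-0.003,0.0115,-0.01],
    [0,-0.0022,0.0115,-0.01],
    [0,-0.0022,0.0115,-0.006],
    [0,-0.0022,0.0115,-0.006],
    [0,-0.001,0.0115,-0.003],
    [0,0,0.01,0],
  ],
  grip=0.06,
)

```text
time: 2.92
eef_pos: [0.5559, -0.1735, 0.2175]
tcp_rot: [1.0, -0.004, -0.006, 0.002]
contact_force: [0.2, -0.2, -0.0]
opening: 0.701
```

```bash
python3 - <<'E'
from h import *
print(monitor.get_state()['eef_pos'])
im=vision.read_camera('wrist'); cv2.imwrite("pics/w2.png",im[:,:,::-1])
plan((.559,-.181,.204),-1.596,n=8)
E
```

```text
[ 0.55592365 -0.17354765  0.21753992]
delta [ 0.0043 -0.0079 -0.0108] turn 0.018 rows 8
[[0.0006,0.001,0.0013,0.002],[0.0006,0.001,0.0013,0.002],[0.0006,0.001,0.0013,0.002],[0.0006,0.001,0.0013,0.002],[0.0006,0.001,0.0013,0.002],[0.0006,0.001,0.0013,0.002],[0.0006,0.001,0.0013,0.002],[0.0006,0.001,0.0013,0.002]]
```

View pics/w2.png

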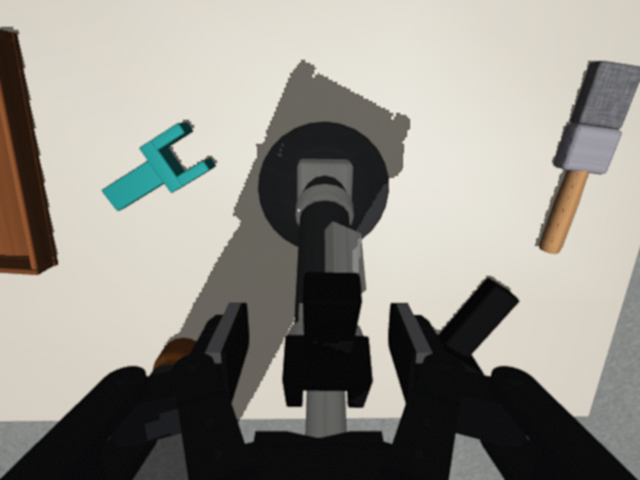

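Request:
jog_arm(
  series=[
    [0.001,0.002,0.002,0.004],
    [0.001,0.002,0.002,0.004],
    [0.001,0.002,0.002,0.004],
    [0.001,0.001,0.002,0.004],
    [0.0005,0.001,0.002,0],
    [0,0,0.001,0],
    [0,0,0.001,0],
    [0,0,0,0],
  ],
  grip=0.06,
)

```text
time: 3.63
eef_pos: [0.5606, -0.1836, 0.2028]
tcp_rot: [1.0, -0.013, -0.007, 0.002]
contact_force: [-0.6, -0.3, -0.7]
opening: 0.698
```

Request:
jog_arm(
  series=[
    [0,0,0,0],
    [0,0,0,0],
    [0,0,0,0],
    [0,0,0,0],
    [0,0,0,0],
    [0,0,0,0],
    [0,0,0,0],
    [0,0,0,0],
  ],
  grip=0.0,
  grip_force=25,
)

```text
time: 4.3
eef_pos: [0.561, -0.1827, 0.2034]
tcp_rot: [1.0, -0.013, -0.006, 0.001]
contact_force: [-0.8, 0.4, -0.2]
opening: 0.276
```

```bash
python3 - <<'E'
from h import *
s=monitor.get_state();print(s['eef_pos'],s['opening'],s['contact_force'],s['tcp_rot'])
im=vision.read_camera('wrist'); cv2.imwrite("pics/w3.png",im[:,:,::-1])
E
```

```text
[ 0.56095335 -0.18268056  0.20340034] 0.2755466238010413 [-0.76502723  0.4043961  -0.18381055] [ 0.99989303 -0.01328762 -0.00597195  0.00130678]
```

View pics/w3.png

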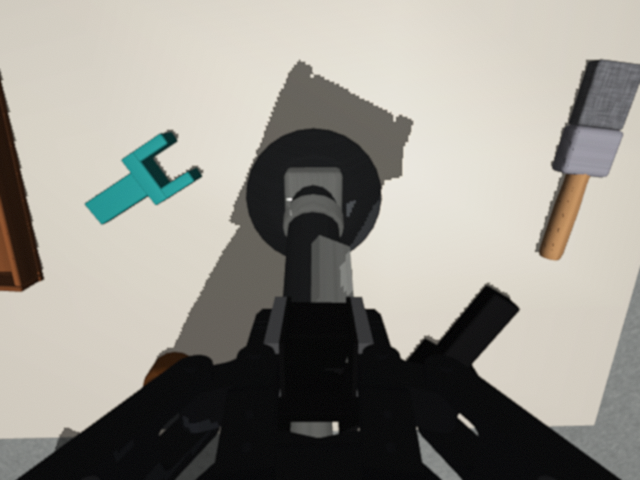

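Request:
jog_arm(
  series=[
    [0.0026,0,-0.0015,0],
    [0.0035,0,-0.002,0],
    [0.0052,0,-0.003,0],
    [0.0069,0,-0.004,0],
    [0.0087,0,-0.005,0],
    [0.0087,0,-0.005,0],
    [0.0087,0,-0.005,0],
    [0.0087,0,-0.005,0],
  ],
)

```text
time: 5.02
eef_pos: [0.6161, -0.1845, 0.2334]
tcp_rot: [1.0, -0.013, -0.01, 0.001]
contact_force: [-1.1, 0.4, -0.8]
opening: 0.277
```

```bash
python3 - <<'E'
from h import *
s=monitor.get_state();print(s['eef_pos'],s['opening'],s['contact_force'],s['tcp_rot'])
im=vision.read_camera('wrist'); cv2.imwrite("pics/w4.png",im[:,:,::-1])
im=vision.read_camera('scene'); cv2.imwrite("pics/s4.png",cv2.convertScaleAbs(cv2.resize(im[120:340,120:360,::-1],None,fx=2.7,fy=2.7),alpha=1.8,beta=10))
E
```

```text
[ 0.61605907 -0.18454929  0.23341694] 0.2772026415036514 [-1.11097067  0.38179227 -0.81468096] [ 0.99986444 -0.01303276 -0.00997357  0.00133553]
```

View pics/w4.png

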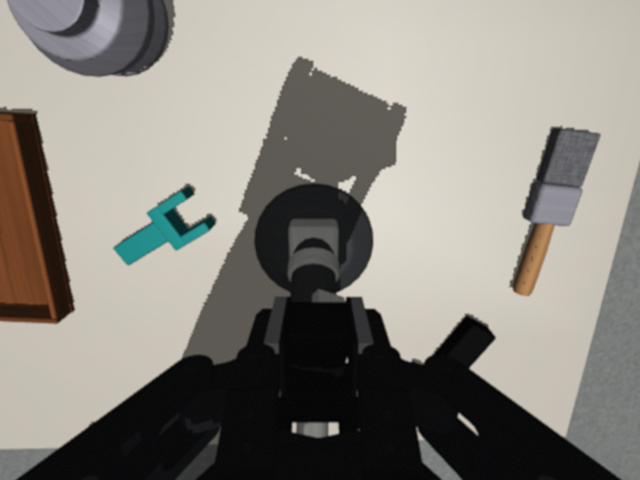

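View pics/s4.png

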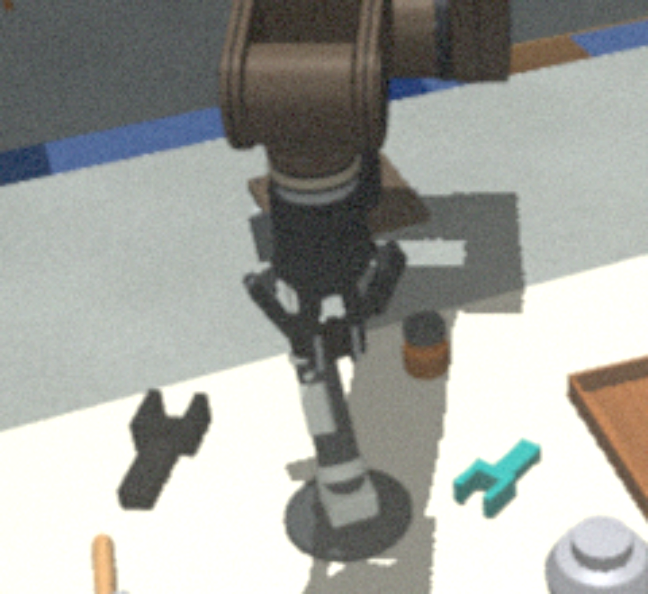

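```bash
python3 - <<'E'
from h import *
plan((.630,.0,.26),-1.60,n=8)
for p in [(235,195),(298,198),(293,287),(229,285)]: print('tray',plane('top',p,.03).round(4))
E
```

```text
delta [0.0127 0.1849 0.0256] turn 0.003 rows 8
[[0.0009,-0.0231,-0.0033,0.0],[0.0009,-0.0231,-0.0033,0.0],[0.0009,-0.0231,-0.0033,0.0],[0.0009,-0.0231,-0.0033,0.0],[0.0009,-0.0231,-0.0033,0.0],[0.0009,-0.0231,-0.0033,0.0],[0.0009,-0.0231,-0.0033,0.0],[0.0009,-0.0231,-0.0033,0.0]]
tray [0.715 0.222 0.03 ]
tray [0.7043 0.0723 0.03  ]
tray [0.4935 0.088  0.03  ]
tray [0.5019 0.2373 0.03  ]
```

Request:
jog_arm(
  series=[
    [0.001,-0.008,-0.006,0],
    [0.001,-0.016,-0.006,0],
    [0.001,-0.024,-0.006,0],
    [0.001,-0.026,-0.006,0],
    [0.001,-0.026,0,0],
    [0.001,-0.026,0,0],
    [0.001,-0.026,0,0],
    [0.001,-0.026,0,0],
  ],
)

```text
time: 5.78
eef_pos: [0.6297, 0.0027, 0.2609]
tcp_rot: [1.0, -0.016, -0.007, 0.001]
contact_force: [0.2, -0.3, -1.3]
opening: 0.277
```

```bash
python3 - <<'E'
from h import *
plan((.638,.155,.12),-1.60,n=8)
E
```

```text
delta [ 0.0083  0.1523 -0.1409] turn -0.004 rows 8
[[0.0007,-0.0191,0.0176,-0.0],[0.0007,-0.0191,0.0176,-0.0],[0.0007,-0.0191,0.0176,-0.0],[0.0007,-0.0191,0.0176,-0.0],[0.0007,-0.0191,0.0176,-0.0],[0.0007,-0.0191,0.0176,-0.0],[0.0007,-0.0191,0.0176,-0.0],[0.0007,-0.0191,0.0176,-0.0]]
```

Request:
jog_arm(
  series=[
    [0.001,-0.024,0.005,0],
    [0.001,-0.024,0.01,0],
    [0.001,-0.024,0.018,0],
    [0.001,-0.024,0.022,0],
    [0.001,-0.022,0.024,0],
    [0.001,-0.016,0.024,0],
    [0,-0.008,0.022,0],
    [0,-0.002,0.014,0],
  ],
)

```text
time: 6.45
eef_pos: [0.6372, 0.1708, 0.1292]
tcp_rot: [1.0, -0.011, 0.002, -0.002]
contact_force: [-0.7, -0.1, -1.6]
opening: 0.278
```

```bash
python3 - <<'E'
from h import *
im=vision.read_camera('wrist'); cv2.imwrite("pics/w5.png",im[:,:,::-1])
im=vision.read_camera('scene'); cv2.imwrite("pics/s5.png",cv2.convertScaleAbs(cv2.resize(im[120:340,220:460,::-1],None,fx=2.7,fy=2.7),alpha=1.8,beta=10))
plan((.638,.155,.07),-1.60,n=8)
E
```

```text
delta [ 0.0017 -0.0142 -0.0579] turn 0.007 rows 8
[[0.0003,0.0018,0.0072,0.001],[0.0003,0.0018,0.0072,0.001],[0.0003,0.0018,0.0072,0.001],[0.0003,0.0018,0.0072,0.001],[0.0003,0.0018,0.0072,0.001],[0.0003,0.0018,0.0072,0.001],[0.0003,0.0018,0.0072,0.001],[0.0003,0.0018,0.0072,0.001]]
```

View pics/w5.png

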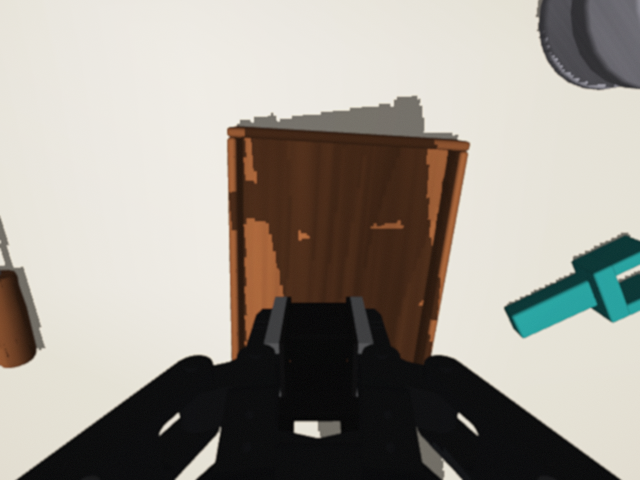

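View pics/s5.png

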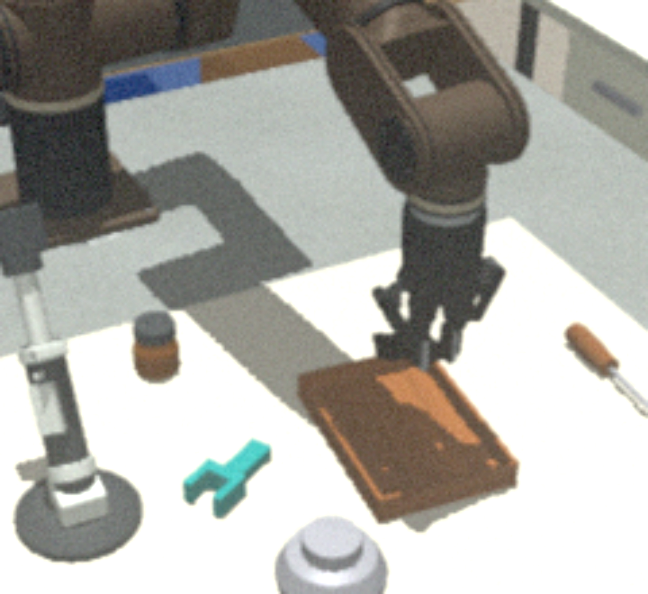

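Request:
jog_arm(
  series=[
    [0.001,0.004,0.006,0],
    [0.001,0.004,0.009,0],
    [0,0.003,0.009,0],
    [0,0.002,0.009,0],
    [0,0.001,0.009,0],
    [0,0,0.007,0],
    [0,0,0.004,0],
    [0,0,0,0],
  ],
)

```text
time: 7.22
eef_pos: [0.6427, 0.1498, 0.077]
tcp_rot: [1.0, -0.014, 0.006, -0.001]
contact_force: [-0.3, 0.1, -0.5]
opening: 0.275
```

```bash
python3 - <<'E'
from h import *
c=vision.get_calibration('wrist')
im=vision.read_camera('wrist'); cv2.imwrite("pics/w6.png",cv2.convertScaleAbs(im[:,:,::-1],alpha=2))
E
```

```text
(no output)
```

View pics/w6.png

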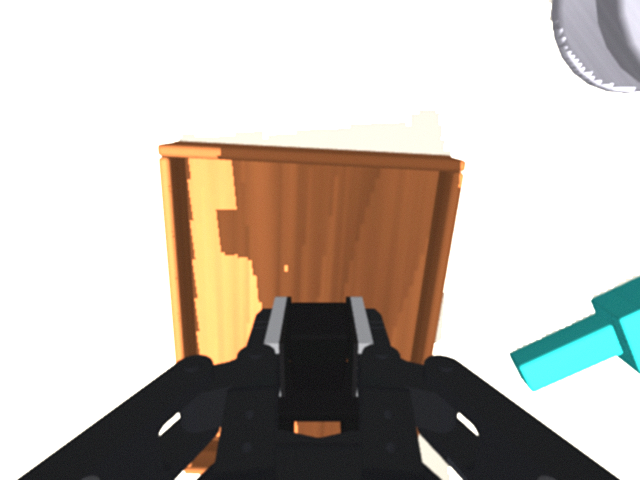

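Request:
jog_arm(
  series=[
    [0,0,0.005,0],
    [0,0,0.005,0],
    [0,0,0.004,0],
    [0,0,0.004,0],
    [0,0,0.003,0],
    [0,0,0.003,0],
    [0,0,0.003,0],
    [0,0,0.0,0],
  ],
)

```text
time: 7.93
eef_pos: [0.6473, 0.1512, 0.0529]
tcp_rot: [1.0, -0.014, 0.011, -0.002]
contact_force: [-1.5, 0.2, 0.3]
opening: 0.275
```

Request:
jog_arm(
  series=[
    [0,0,0.003,0],
    [0,0,0.003,0],
    [0,0,0.003,0],
    [0,0,0.003,0],
    [0,0,0.003,0],
    [0,0,0.003,0],
    [0,0,0.002,0],
    [0,0,0.0,0],
  ],
)

```text
time: 8.6
eef_pos: [0.6553, 0.1511, 0.0376]
tcp_rot: [1.0, -0.014, 0.02, -0.002]
contact_force: [1.9, 0.5, 3.9]
opening: 0.282
```

```bash
python3 - <<'E'
from h import *
im=vision.read_camera('scene'); cv2.imwrite("pics/s7.png",cv2.convertScaleAbs(cv2.resize(im[170:320,320:460,::-1],None,fx=4,fy=4,interpolation=2),alpha=1.8,beta=10))
E
```

```text
(no output)
```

View pics/s7.png

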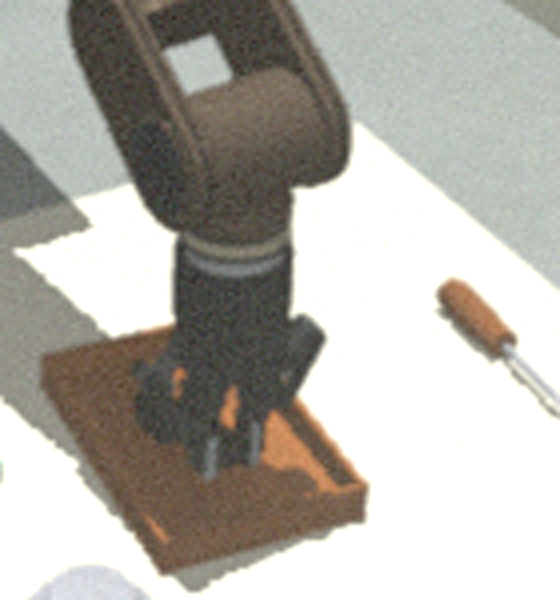

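Request:
jog_arm(
  series=[
    [0,0,0.003,0],
    [0,0,0.003,0],
    [0,0,0.003,0],
    [0,0,0.003,0],
    [0,0,0.003,0],
    [0,0,0.003,0],
    [0,0,0.002,0],
    [0,0,0.0,0],
  ],
)

```text
time: 9.32
eef_pos: [0.6555, 0.1512, 0.0174]
tcp_rot: [1.0, -0.013, 0.018, -0.002]
contact_force: [1.5, -0.5, 2.0]
opening: 0.277
```

```bash
python3 - <<'E'
from h import *
im=vision.read_camera('wrist'); cv2.imwrite("pics/w8.png",cv2.convertScaleAbs(im[:,:,::-1],alpha=2))
E
```

```text
(no output)
```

View pics/w8.png

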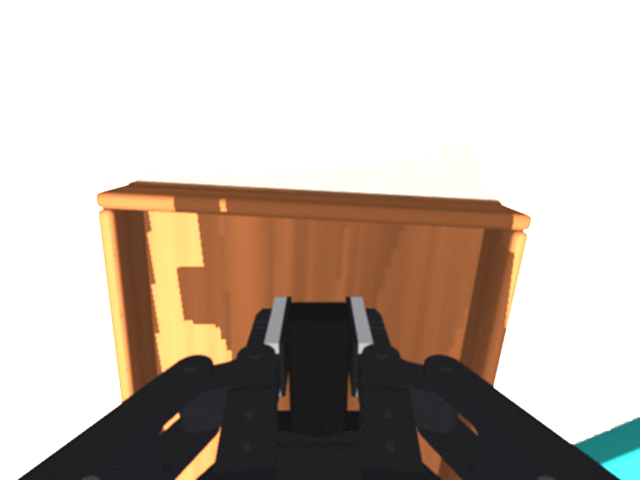

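Request:
jog_arm(
  series=[
    [0,0,0,0],
    [0,0,0,0],
    [0,0,0,0],
    [0,0,0,0],
    [0,0,-0.003,0],
    [0,0,-0.008,0],
    [0,0,-0.015,0],
    [0,0,-0.02,0],
  ],
  grip=0.055,
)

```text
time: 10.03
eef_pos: [0.6433, 0.1508, 0.053]
tcp_rot: [1.0, -0.013, 0.004, -0.001]
contact_force: [0.6, 0.0, -0.3]
opening: 0.643
```

Request:
jog_arm(
  series=[
    [0,0,-0.03,0],
    [0,0,-0.035,0],
    [0,0,-0.035,0],
    [0,0,-0.035,0],
    [0,0,-0.03,0],
    [0,0,-0.03,0],
    [0,0,-0.02,0],
    [0,0,-0.01,0],
  ],
)

```text
time: 10.7
eef_pos: [0.6361, 0.1501, 0.2945]
tcp_rot: [1.0, -0.013, 0.001, -0.001]
contact_force: [0.2, -0.8, 0.5]
opening: 0.647
```

```bash
python3 - <<'E'
from h import *
im=vision.read_camera('wrist'); cv2.imwrite("pics/w9.png",cv2.convertScaleAbs(im[:,:,::-1],alpha=2))
im=vision.read_camera('top'); cv2.imwrite("pics/t9.png",cv2.convertScaleAbs(im[:,:,::-1],alpha=2))
E
```

```text
(no output)
```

View pics/w9.png

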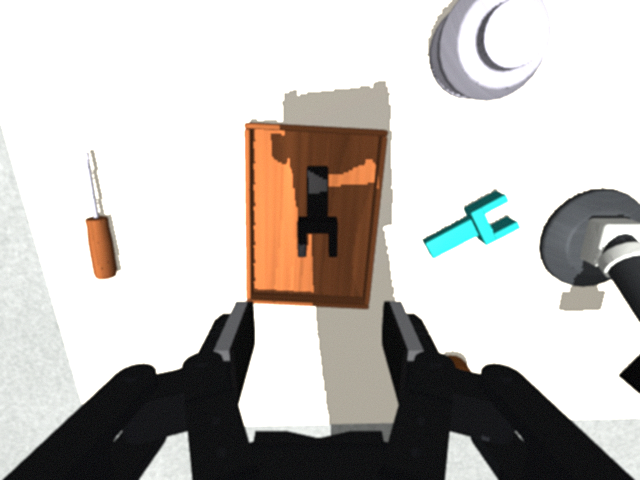

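View pics/t9.png

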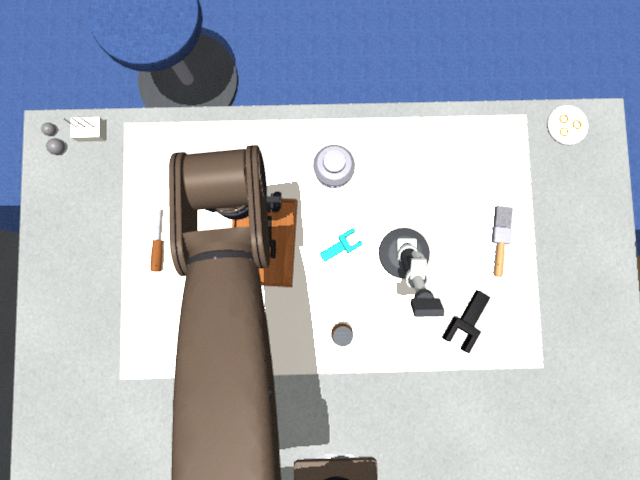

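Request:
jog_arm(
  series=[
    [0.03,-0.005,-0.02,0],
    [0.04,-0.005,-0.02,0],
    [0.041,-0.005,-0.02,0],
    [0.041,0,-0.02,0],
    [0.041,0,-0.01,0],
    [0.041,0,0,0],
    [0.041,0,0,0],
    [0.041,0,0,0],
  ],
)

```text
time: 11.47
eef_pos: [0.9162, 0.1589, 0.3467]
tcp_rot: [1.0, -0.012, -0.025, 0.001]
contact_force: [2.1, 0.6, 1.0]
opening: 0.643
```

Request:
jog_arm(
  series=[
    [0.041,0,0,0],
    [0.041,0,0,0],
    [0.041,0,0,0],
    [0.041,0,0,0],
    [0.041,0,0,0],
    [0.041,0,0,0],
    [0.041,0,0,0],
    [0.041,0,0,0],
  ],
)

```text
time: 12.13
eef_pos: [0.9915, 0.1155, 0.1973]
tcp_rot: [1.0, -0.013, 0.008, -0.009]
contact_force: [1.0, 0.2, -0.0]
opening: 0.646
```

```bash
python3 - <<'E'
from h import *
s=monitor.get_state();print(s['eef_pos'],s['qpos']);print(Ro.from_quat(s['tcp_rot']).as_matrix().round(3))
E
```

```text
[0.99154265 0.11548071 0.19728172] [0.01055865 1.23409406 0.21534285 0.01732366 1.67619779 1.60919949]
[[ 1.    -0.026  0.016]
 [-0.026 -1.     0.017]
 [ 0.015 -0.018 -1.   ]]
```

```bash
python3 - <<'E'
from h import *
plan((.447,-.177,.36),-.025,n=16)
E
```

```text
delta [-0.5445 -0.2925  0.1627] turn -1.572 rows 16
[[-0.0334,0.019,-0.011,-0.098],[-0.0351,0.0156,-0.011,-0.098],[-0.0364,0.0121,-0.011,-0.098],[-0.0375,0.0085,-0.011,-0.098],[-0.0381,0.0047,-0.011,-0.098],[-0.0384,0.001,-0.011,-0.098],[-0.0383,-0.0028,-0.011,-0.098],[-0.0378,-0.0065,-0.011,-0.098]]
[[-0.037,-0.0102,-0.011,-0.098],[-0.0358,-0.0138,-0.011,-0.098],[-0.0343,-0.0172,-0.011,-0.098],[-0.0325,-0.0205,-0.011,-0.098],[-0.0303,-0.0236,-0.011,-0.098],[-0.0278,-0.0265,-0.011,-0.098],[-0.0251,-0.0291,-0.011,-0.098],[-0.0221,-0.0314,-0.011,-0.098]]
```

Request:
jog_arm(
  series=[
    [-0.02,0.01,0,-0.05],
    [-0.0334,0.019,-0.005,-0.098],
    [-0.0364,0.0121,-0.02,-0.098],
    [-0.0375,0.0085,-0.025,-0.098],
    [-0.0381,0.0047,-0.025,-0.098],
    [-0.0384,0.001,-0.025,-0.098],
    [-0.0383,-0.0028,-0.025,-0.098],
    [-0.0378,-0.0065,-0.025,-0.098],
  ],
)

```text
time: 12.8
eef_pos: [0.741, 0.002, 0.2699]
tcp_rot: [0.938, 0.344, -0.031, -0.024]
contact_force: [0.5, -0.0, 0.9]
opening: 0.645
```

```bash
python3 - <<'E'
from h import *
print(monitor.get_state()['qpos'])
plan((.447,-.177,.36),-.025,n=8)
E
```

```text
[-0.13792271  0.45420214  1.3111844   0.01243954  1.45356495  0.72746719]
delta [-0.294  -0.179   0.0901] turn -0.843 rows 8
[[-0.0429,-0.0074,-0.009,-0.105],[-0.0419,-0.0119,-0.009,-0.105],[-0.0404,-0.0162,-0.009,-0.105],[-0.0385,-0.0204,-0.009,-0.105],[-0.0361,-0.0243,-0.009,-0.105],[-0.0334,-0.028,-0.009,-0.105],[-0.0303,-0.0313,-0.009,-0.105],[-0.0268,-0.0343,-0.009,-0.105]]
```

Request:
jog_arm(
  series=[
    [-0.036,-0.0062,-0.02,-0.105],
    [-0.035,-0.01,-0.02,-0.105],
    [-0.034,-0.0138,-0.02,-0.105],
    [-0.0325,-0.0172,-0.015,-0.105],
    [-0.0305,-0.0205,-0.01,-0.105],
    [-0.028,-0.0235,-0.005,-0.105],
    [-0.02,-0.021,0,-0.1],
    [-0.012,-0.014,0,-0.06],
  ],
  grip=0.07,
)

```text
time: 13.47
eef_pos: [0.5039, -0.1424, 0.3618]
tcp_rot: [0.718, 0.694, -0.027, -0.047]
contact_force: [0.1, -0.4, -0.2]
opening: 0.822
```

```bash
python3 - <<'E'
from h import *
print(monitor.get_state()['qpos'])
im=vision.read_camera('wrist'); cv2.imwrite("pics/w10.png",cv2.convertScaleAbs(im[:,:,::-1],alpha=2))
plan((.447,-.177,.33),-.025,n=8)
E
```

```text
[-0.46033001 -0.05998949  1.74172648 -0.01941098  1.56677165 -0.42487383]
delta [-0.0554 -0.0333 -0.0318] turn -0.011 rows 8
[[-0.0045,-0.0063,0.0046,-0.001],[-0.0045,-0.0063,0.0046,-0.001],[-0.0045,-0.0063,0.0046,-0.001],[-0.0045,-0.0063,0.0046,-0.001],[-0.0045,-0.0063,0.0046,-0.001],[-0.0045,-0.0064,0.0046,-0.001],[-0.0045,-0.0064,0.0046,-0.001],[-0.0044,-0.0064,0.0046,-0.001]]
```

View pics/w10.png

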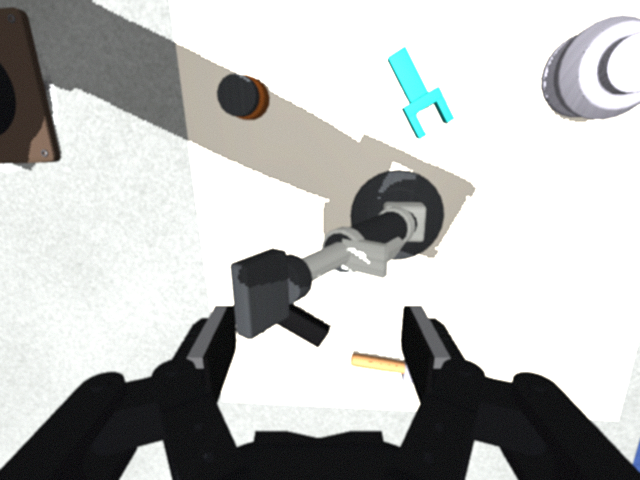

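```bash
python3 - <<'E'
from h import *
s=monitor.get_state()
print(s['eef_pos'],Ro.from_quat(s['tcp_rot']).as_matrix().round(3))
E
```

```text
[ 0.50244491 -0.14373716  0.36175701] [[ 0.036  0.994 -0.106]
 [ 0.999 -0.033  0.029]
 [ 0.025 -0.107 -0.994]]
```

Request:
jog_arm(
  series=[
    [-0.004,-0.008,0.003,0],
    [-0.005,-0.009,0.004,0],
    [-0.005,-0.009,0.004,0],
    [-0.005,-0.009,0.004,0],
    [-0.005,-0.009,0.004,0],
    [-0.004,-0.006,0.004,0],
    [-0.003,-0.003,0.003,0],
    [0,0,0,0],
  ],
  grip=0.07,
)

```text
time: 14.18
eef_pos: [0.4376, -0.1729, 0.3286]
tcp_rot: [0.719, 0.692, -0.03, -0.056]
contact_force: [-0.1, -0.2, -0.3]
opening: 0.821
```

```bash
python3 - <<'E'
from h import *
s=monitor.get_state()
print(s['eef_pos'],Ro.from_quat(s['tcp_rot']).as_matrix()[:,2].round(3))
im=vision.read_camera('wrist'); cv2.imwrite("pics/w11.png",cv2.convertScaleAbs(im[:,:,::-1],alpha=2))
R,o=post((.568,-.180),-.025); H=M+.110*U; Y=np.array([0,1,0]); W=lambda p:R@p+o
print('H',W(H))
for n,p in dict(tnl=H+.019*U-.008*XC+.028*Y,tnr=H+.019*U-.008*XC-.028*Y,tfl=H+.019*U+.008*XC+.028*Y,tfr=H+.019*U+.008*XC-.028*Y,bfl=H-.025*U+.008*XC+.028*Y).items(): print(n,proj('wrist',W(p)).round())
E
```

```text
[ 0.43763997 -0.17285022  0.32861812] [-0.121  0.039 -0.992]
H [ 0.44503844 -0.17692532  0.25926279]
tnl [315. 235.]
tnr [316. 327.]
tfl [339. 240.]
tfr [338. 335.]
bfl [379. 223.]
```

View pics/w11.png

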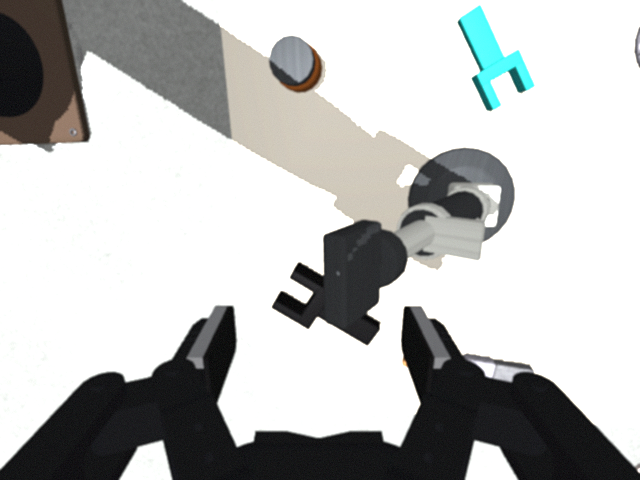

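```bash
python3 - <<'E'
from h import *
plan((.450,-.173,.264),-.025,n=8)
E
```

```text
delta [ 0.012  -0.0003 -0.0649] turn -0.016 rows 8
[[-0.0003,0.0025,0.0079,-0.002],[-0.0003,0.0025,0.0079,-0.002],[-0.0003,0.0025,0.0079,-0.002],[-0.0003,0.0025,0.0079,-0.002],[-0.0003,0.0025,0.0079,-0.002],[-0.0003,0.0025,0.0079,-0.002],[-0.0003,0.0025,0.0079,-0.002],[-0.0003,0.0025,0.0079,-0.002]]
```

Request:
jog_arm(
  series=[
    [0,0.004,0.004,0],
    [0,0.004,0.006,0],
    [0,0.004,0.006,0],
    [0,0.004,0.006,0],
    [0,0.003,0.006,0],
    [0,0.002,0.006,0],
    [0,0,0.004,0],
    [0,0,0,0],
  ],
  grip=0.075,
)

```text
time: 14.9
eef_pos: [0.4579, -0.1712, 0.2843]
tcp_rot: [0.718, 0.693, -0.03, -0.056]
contact_force: [-0.2, -0.5, -0.2]
opening: 0.88
```

```bash
python3 - <<'E'
from h import *
s=monitor.get_state()
print(s['eef_pos'],Ro.from_quat(s['tcp_rot']).as_matrix()[:,2].round(3))
im=vision.read_camera('wrist'); cv2.imwrite("pics/w12.png",cv2.convertScaleAbs(im[:,:,::-1],alpha=2))
plan((.450,-.173,.264),-.025,n=8)
E
```

```text
[ 0.45794696 -0.17121054  0.28430623] [-0.12   0.039 -0.992]
delta [-0.008  -0.0017 -0.0206] turn -0.014 rows 8
[[-0.0003,-0.0007,0.0027,-0.002],[-0.0003,-0.0007,0.0027,-0.002],[-0.0003,-0.0007,0.0027,-0.002],[-0.0003,-0.0007,0.0027,-0.002],[-0.0003,-0.0007,0.0027,-0.002],[-0.0003,-0.0007,0.0027,-0.002],[-0.0003,-0.0007,0.0027,-0.002],[-0.0003,-0.0007,0.0027,-0.002]]
```

View pics/w12.png

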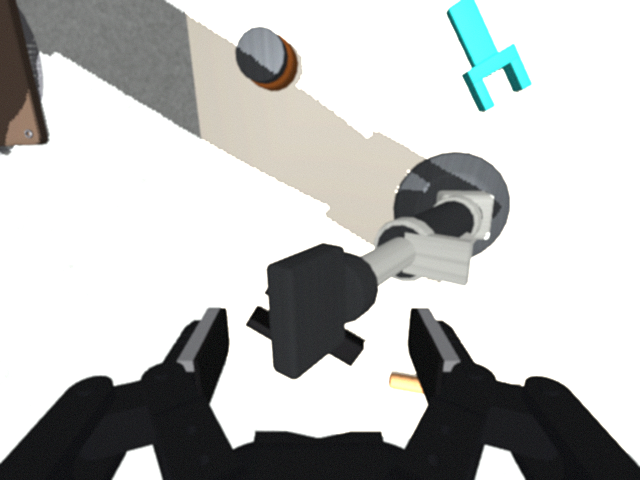

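Request:
jog_arm(
  series=[
    [0,-0.001,0.003,0],
    [0,-0.002,0.003,0],
    [0,-0.002,0.003,0],
    [0,-0.001,0.003,0],
    [0,-0.001,0.003,0],
    [0,0,0.002,0],
    [0,0,0.001,0],
    [0,0,0,0],
  ],
  grip=0.075,
)

```text
time: 15.62
eef_pos: [0.4478, -0.1706, 0.2673]
tcp_rot: [0.719, 0.692, -0.029, -0.054]
contact_force: [0.2, 0.1, 0.3]
opening: 0.878
```

```bash
python3 - <<'E'
from h import *
s=monitor.get_state()
Rt=Ro.from_quat(s['tcp_rot']).as_matrix()
print(s['eef_pos'],Rt[:,2].round(3))
im=vision.read_camera('wrist'); cv2.imwrite("pics/w13.png",cv2.convertScaleAbs(im[:,:,::-1],alpha=2))
im=vision.read_camera('scene'); cv2.imwrite("pics/s13.png",cv2.convertScaleAbs(cv2.resize(im[150:330,140:300,::-1],None,fx=3.3,fy=3.3,interpolation=2),alpha=1.8,beta=10))
print(proj('wrist',s['eef_pos']),proj('wrist',s['eef_pos']+.011*Rt[:,2]),proj('wrist',np.array([.449,-.173,.257])))
plan((.450,-.173,.264),-.025,n=8)
E
```

```text
[ 0.4478252  -0.17061651  0.26727532] [-0.117  0.037 -0.992]
[319.06267123 328.38776907] [319.00371478 314.8466744 ] [324.56214802 321.3433098 ]
delta [ 0.002  -0.0023 -0.0036] turn -0.014 rows 8
[[-0.0003,0.0003,0.0004,-0.002],[-0.0003,0.0003,0.0004,-0.002],[-0.0003,0.0003,0.0004,-0.002],[-0.0003,0.0003,0.0004,-0.002],[-0.0003,0.0003,0.0004,-0.002],[-0.0003,0.0003,0.0004,-0.002],[-0.0003,0.0003,0.0004,-0.002],[-0.0003,0.0003,0.0004,-0.002]]
```

View pics/w13.png

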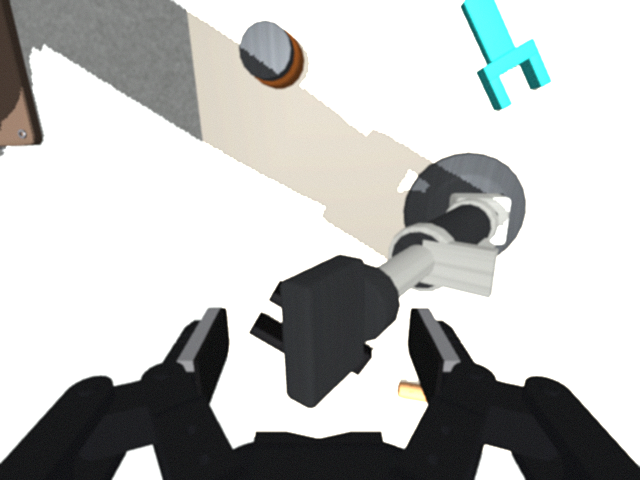

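View pics/s13.png

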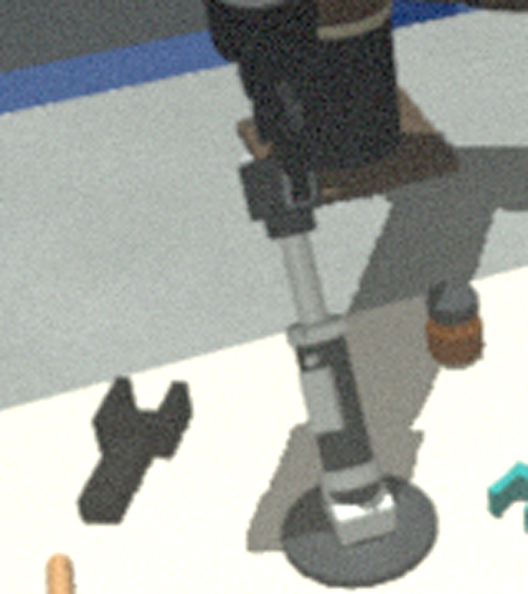

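Request:
jog_arm(
  series=[
    [0,0,0.002,0],
    [0,0,0.002,0],
    [0,0,0.002,0],
    [0,0,0.002,0],
    [0,0,0.001,0],
    [0,0,0,0],
    [0,0,0,0],
    [0,0,0,0],
  ],
  grip=0.05,
  grip_force=20,
)

```text
time: 16.38
eef_pos: [0.4473, -0.1705, 0.258]
tcp_rot: [0.719, 0.693, -0.029, -0.053]
contact_force: [0.4, -0.1, 0.5]
opening: 0.588
```

Request:
jog_arm(
  series=[
    [0,0,0,0],
    [0,0,0,0],
    [0,0,0,0],
    [0,0,0,0],
    [0,0,0,0],
    [0,0,0,0],
    [0,0,0,0],
    [0,0,0,0],
  ],
  grip=0.0,
  grip_force=20,
)

```text
time: 17.05
eef_pos: [0.4481, -0.1705, 0.2587]
tcp_rot: [0.719, 0.693, -0.028, -0.052]
contact_force: [-0.5, 0.1, 0.1]
opening: 0.384
```

```bash
python3 - <<'E'
from h import *
s=monitor.get_state()
Rt=Ro.from_quat(s['tcp_rot']).as_matrix()
print(s['eef_pos'],Rt[:,2].round(3),s['wrist_torque'])
im=vision.read_camera('wrist'); cv2.imwrite("pics/w14.png",cv2.convertScaleAbs(im[:,:,::-1],alpha=2))
E
```

```text
[ 0.44811269 -0.17054418  0.25872245] [-0.112  0.036 -0.993] [-0.05963339 -0.32472095  0.05002172]
```

View pics/w14.png

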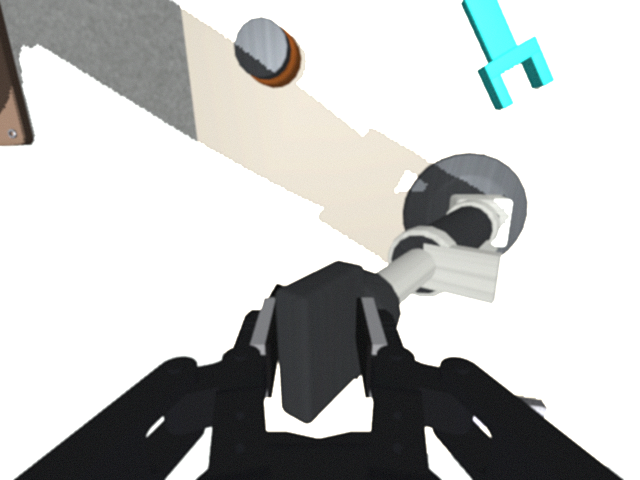

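Request:
jog_arm(
  series=[
    [0,0,0,-0.05],
    [0,0,0,-0.07],
    [0,0,0,-0.07],
    [0,0,0,-0.07],
    [0,0,0,-0.07],
    [0,0,0,-0.07],
    [0,0,0,-0.07],
    [0,0,0,-0.05],
  ],
)

```text
time: 17.77
eef_pos: [0.445, -0.1704, 0.2588]
tcp_rot: [0.509, 0.859, -0.015, -0.062]
contact_force: [-2.1, -0.3, 0.1]
opening: 0.326
```

```bash
python3 - <<'E'
from h import *
s=monitor.get_state()
Rt=Ro.from_quat(s['tcp_rot']).as_matrix()
print(s['eef_pos'],Rt[:,2].round(3),'jaw',np.arctan2(Rt[1,1],Rt[0,1]),s['wrist_torque'],s['qpos'])
im=vision.read_camera('wrist'); cv2.imwrite("pics/w15.png",cv2.convertScaleAbs(im[:,:,::-1],alpha=2))
E
```

```text
[ 0.44497816 -0.17036888  0.25883397] [-0.122  0.038 -0.992] jaw 0.5054971944653426 [ 0.03023463 -0.16466257 -0.00792116] [-0.56218544 -0.1023244   1.96744715 -0.03346842  1.40010549 -1.05586089]
```

View pics/w15.png

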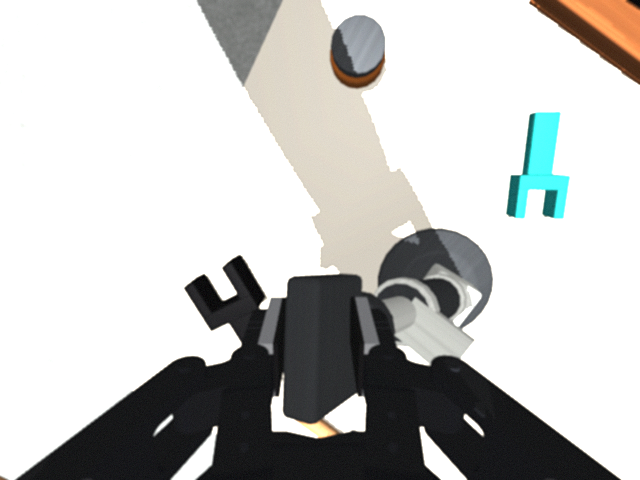

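Request:
jog_arm(
  series=[
    [0,0,0,-0.07],
    [0,0,0,-0.07],
    [0,0,0,-0.07],
    [0,0,0,-0.07],
    [0,0,0,-0.07],
    [0,0,0,-0.07],
    [0,0,0,-0.06],
    [0,0,0,-0.05],
  ],
)

```text
time: 18.48
eef_pos: [0.4411, -0.1722, 0.2591]
tcp_rot: [0.259, 0.963, -0.0, -0.07]
contact_force: [-3.1, 0.6, -0.2]
opening: 0.244
```

```bash
cat > st.py <<'E'
from h import *
s=monitor.get_state()
Rt=Ro.from_quat(s['tcp_rot']).as_matrix()
print('t',s['time'],s['eef_pos'].round(4),Rt[:,2].round(3),'jaw',round(np.arctan2(Rt[1,1],Rt[0,1]),3),'F',s['contact_force'].round(1),'T',s['wrist_torque'].round(3),'op',round(s['opening']*85.4,1))
E
python3 st.py
```

```text
t 18.4833 [ 0.4411 -0.1722  0.2591] [-0.135  0.036 -0.99 ] jaw 1.047 F [-3.1  0.6 -0.2] T [ 0.258  0.089 -0.225] op 20.9
```

Request:
jog_arm(
  series=[
    [-0.001,0,0,-0.04],
    [-0.001,0,0,-0.04],
    [-0.001,0,0,-0.03],
    [-0.001,0,0,-0.03],
    [0,0,0,-0.03],
    [0,0,0,-0.03],
    [0,0,0,0],
    [0,0,0,0],
  ],
)

```text
time: 19.15
eef_pos: [0.4405, -0.1719, 0.2568]
tcp_rot: [0.175, 0.981, 0.014, -0.077]
contact_force: [-1.0, -1.1, 0.4]
opening: 0.245
```

```bash
python3 st.py; python3 - <<'E'
from h import *
im=vision.read_camera('wrist'); cv2.imwrite("pics/w16.png",cv2.convertScaleAbs(im[:,:,::-1],alpha=2))
E
```

```text
t 19.15 [ 0.4405 -0.1719  0.2568] [-0.147  0.054 -0.988] jaw 1.217 F [-1.  -1.1  0.4] T [ 0.362 -0.282 -0.803] op 21.0
```

View pics/w16.png

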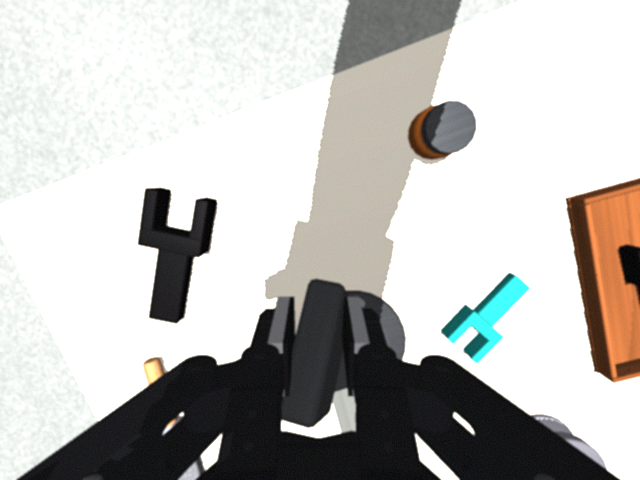

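```bash
python3 - <<'E'
from h import *
p=monitor.get_state()['eef_pos']
plan(p+np.array([.5,-.0125,-.866])*.064,1.10,n=16)
E
```

```text
delta [ 0.032  -0.0008 -0.0554] turn 0.116 rows 16
[[-0.0024,0.0006,0.0031,0.007],[-0.0024,0.0007,0.0031,0.007],[-0.0024,0.0007,0.0031,0.007],[-0.0024,0.0007,0.0031,0.007],[-0.0024,0.0007,0.0031,0.007],[-0.0024,0.0007,0.0031,0.007],[-0.0024,0.0008,0.0031,0.007],[-0.0024,0.0008,0.0031,0.007]]
[[-0.0024,0.0008,0.0031,0.007],[-0.0024,0.0008,0.0031,0.007],[-0.0024,0.0008,0.0031,0.007],[-0.0024,0.0008,0.0031,0.007],[-0.0023,0.0009,0.0031,0.007],[-0.0023,0.0009,0.0031,0.007],[-0.0023,0.0009,0.0031,0.007],[-0.0023,0.0009,0.0031,0.007]]
```

Request:
jog_arm(
  series=[
    [0,0,0,0.03],
    [-0.0012,0.0003,0.0015,0.03],
    [-0.0024,0.0007,0.0031,0.02],
    [-0.0024,0.0007,0.0031,0.01],
    [-0.0024,0.0007,0.0031,0],
    [-0.0024,0.0007,0.0031,0],
    [-0.0024,0.0007,0.0031,0],
    [-0.0024,0.0007,0.0031,0],
  ],
  grip_force=40,
)

```text
time: 19.87
eef_pos: [0.4533, -0.1715, 0.2336]
tcp_rot: [0.222, 0.972, 0.012, -0.081]
contact_force: [-2.1, 0.6, 2.2]
opening: 0.228
```

```bash
python3 st.py; python3 - <<'E'
from h import *
im=vision.read_camera('wrist'); cv2.imwrite("pics/w17.png",cv2.convertScaleAbs(im[:,:,::-1],alpha=2))
E
```

```text
t 19.8667 [ 0.4533 -0.1715  0.2336] [-0.151  0.06  -0.987] jaw 1.123 F [-2.1  0.6  2.2] T [ 0.689  0.005 -0.365] op 19.4
```

View pics/w17.png

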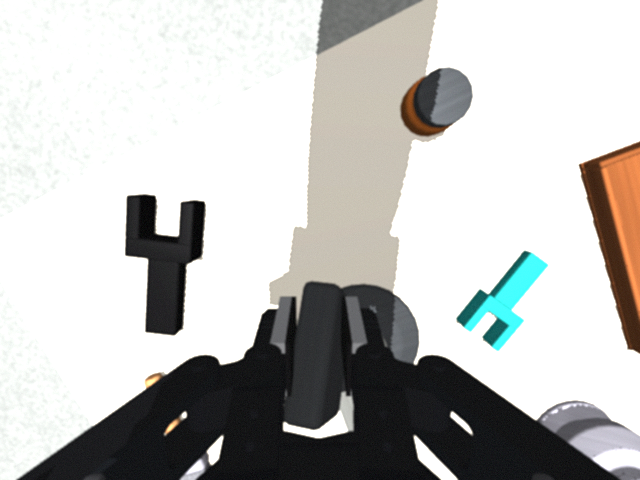

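Request:
jog_arm(
  series=[
    [-0.0024,0.0008,0.0031,0],
    [-0.0024,0.0008,0.0031,0],
    [-0.0024,0.0008,0.0031,0],
    [-0.0024,0.0008,0.0031,0],
    [-0.0024,0.0008,0.0031,0],
    [-0.0024,0.0008,0.0031,0],
    [-0.0024,0.0008,0.0031,0],
    [-0.0024,0.0008,0.0031,0],
  ],
)

```text
time: 20.58
eef_pos: [0.4676, -0.1721, 0.2093]
tcp_rot: [0.222, 0.971, 0.012, -0.089]
contact_force: [-16.8, 3.4, 23.4]
opening: 0.225
```

```bash
python3 st.py; python3 - <<'E'
from h import *
im=vision.read_camera('scene'); cv2.imwrite("pics/s18.png",cv2.convertScaleAbs(cv2.resize(im[150:330,140:300,::-1],None,fx=3.3,fy=3.3,interpolation=2),alpha=1.8,beta=10))
p=monitor.get_state()['eef_pos']
plan(p+np.array([.5,-.0125,-.866])*.010,1.10,n=4)
E
```

```text
t 20.5833 [ 0.4676 -0.1721  0.2093] [-0.167  0.063 -0.984] jaw 1.124 F [-16.8   3.4  23.4] T [ 1.503  2.725 -0.491] op 19.2
delta [ 0.005  -0.0001 -0.0087] turn 0.02 rows 4
[[-0.0015,0.0005,0.0019,0.005],[-0.0015,0.0006,0.0019,0.005],[-0.0015,0.0006,0.0019,0.005],[-0.0015,0.0006,0.0019,0.005]]
```

View pics/s18.png

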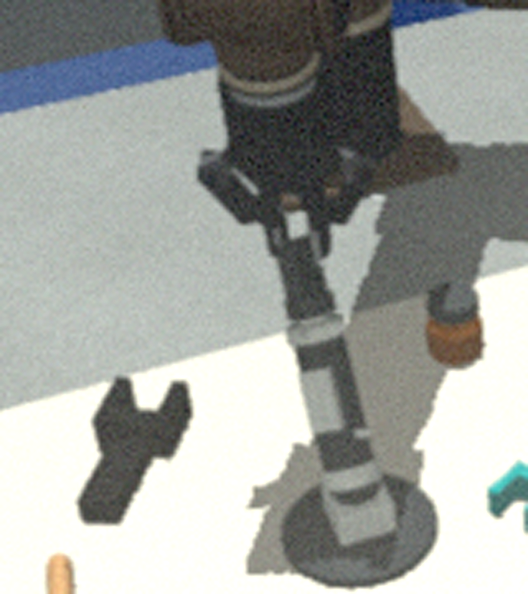

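```bash
python3 - <<'E'
from h import *
im=vision.read_camera('scene')[:,:,::-1]; cv2.imwrite("pics/s19.png",cv2.convertScaleAbs(cv2.resize(im[205:295,210:275],None,fx=6.5,fy=6.5,interpolation=2),alpha=4,beta=0))
R,o=post((.570,-.178),-.025); W=lambda p:R@p+o
for k in (0,.003,.020,.045): print(k,((proj('scene',W(M+k*U))-[210,205])*6.5).round())
im=vision.read_camera('wrist'); cv2.imwrite("pics/w19.png",cv2.convertScaleAbs(im[:,:,::-1],alpha=4))
E
```

```text
0 [162. 275.]
0.003 [161. 268.]
0.02 [150. 225.]
0.045 [135. 162.]
```

View pics/s19.png

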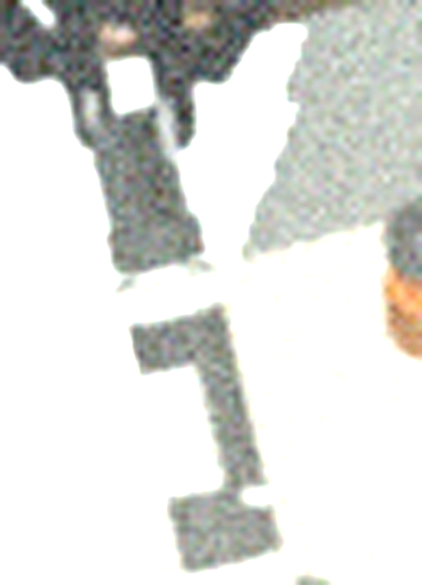

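View pics/w19.png

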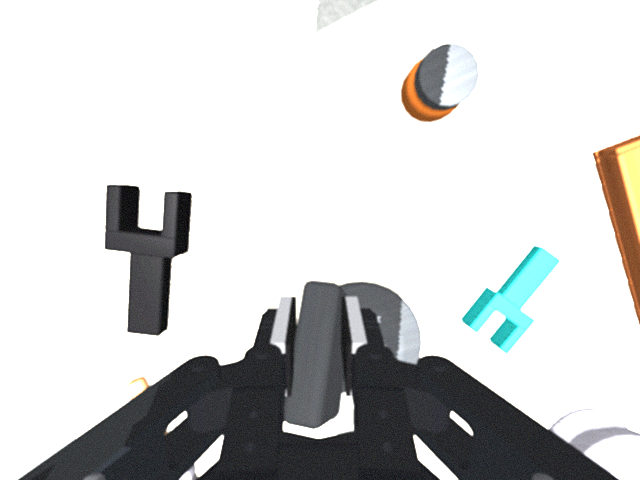

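Request:
jog_arm(
  series=[
    [-0.0015,0.0005,0.002,0],
    [-0.0015,0.0005,0.002,0],
    [-0.0015,0.0005,0.002,0],
    [0,0,0,0],
    [0,0,0,0],
    [0,0,0,0],
    [0,0,0,0],
    [0,0,0,0],
  ],
)

```text
time: 21.4
eef_pos: [0.4674, -0.1719, 0.2098]
tcp_rot: [0.224, 0.97, 0.012, -0.096]
contact_force: [-3.4, -0.2, 2.6]
opening: 0.228
```

```bash
python3 st.py
```

```text
t 21.4 [ 0.4674 -0.1719  0.2098] [-0.181  0.066 -0.981] jaw 1.119 F [-3.4 -0.2  2.6] T [ 0.718  0.022 -0.557] op 19.5
```

```bash
python3 - <<'E'
from h import *
acc=np.zeros((480,640,3))
for i in range(3): acc+=vision.read_camera('scene')[:,:,::-1]
im=(acc/3).clip(0,255).astype(np.uint8)
a=cv2.resize(im[225:285,215:255],None,fx=9,fy=9,interpolation=2)
b0=cv2.imread('pics/s13.png')  # crop x140 y150 *3.3 alpha1.8
b=cv2.resize(b0[int(75*3.3):int(135*3.3),int(75*3.3):int(115*3.3)],(360,540))
cv2.imwrite('pics/cmp.png',np.hstack([cv2.convertScaleAbs(a,alpha=1.4),b]))
for k in (0,): print(((proj('scene',np.array([.499,-.1765,.164]))-[215,225])*9).round())
E
```

```text
[176. 195.]
```

View pics/cmp.png

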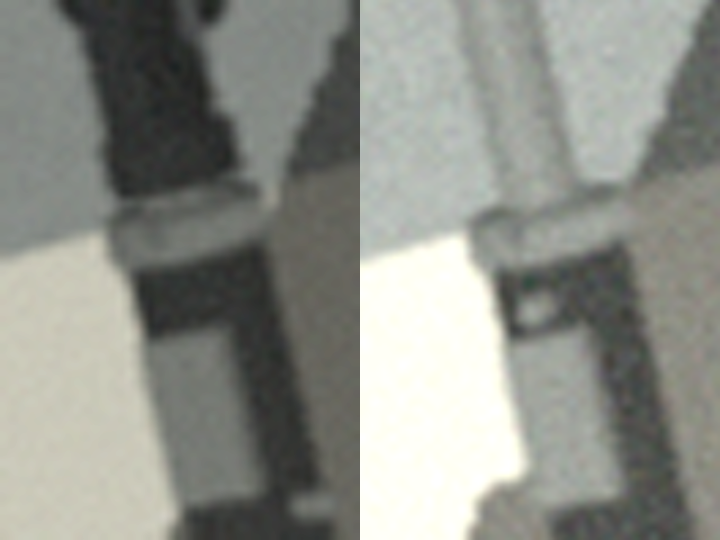

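Request:
jog_arm(
  series=[
    [-0.0008,0.0004,0,0.04],
    [-0.0008,0.0004,0,0.07],
    [-0.0008,0.0005,0,0.07],
    [-0.0008,0.0005,0,0.07],
    [-0.0008,0.0006,0,0.07],
    [-0.0008,0.0006,0,0.07],
    [-0.0007,0.0006,0,0.07],
    [-0.0007,0.0007,0,0.05],
  ],
  grip_force=25,
)

```text
time: 22.22
eef_pos: [0.4681, -0.1661, 0.2122]
tcp_rot: [0.453, 0.884, -0.013, -0.112]
contact_force: [-5.4, 2.1, 5.9]
opening: 0.229
```

```bash
python3 st.py; python3 - <<'E'
from h import *
im=vision.read_camera('wrist'); cv2.imwrite("pics/w20.png",cv2.convertScaleAbs(im[:,:,::-1],alpha=3))
E
```

```text
t 22.2167 [ 0.4681 -0.1661  0.2122] [-0.21   0.078 -0.975] jaw 0.636 F [-5.4  2.1  5.9] T [1.331 0.248 0.57 ] op 19.5
```

View pics/w20.png

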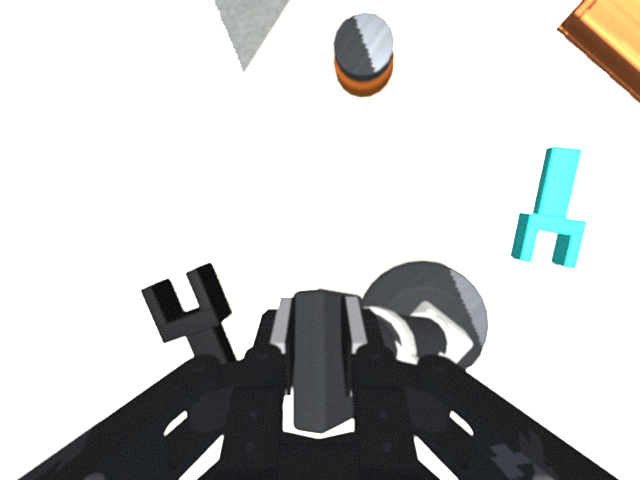

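Request:
jog_arm(
  series=[
    [-0.0013,0.0005,0,0.06],
    [-0.0013,0.0005,0,0.07],
    [-0.0013,0.0005,0,0.07],
    [-0.0013,0.0005,0,0.07],
    [-0.0013,0.0005,0,0.07],
    [-0.0013,0.0005,0,0.07],
    [-0.0013,0.0005,0,0.07],
    [-0.0013,0.0005,0,0.06],
  ],
)

```text
time: 22.93
eef_pos: [0.4748, -0.1623, 0.2209]
tcp_rot: [0.665, 0.737, -0.039, -0.117]
contact_force: [-3.2, 4.7, 4.7]
opening: 0.226
```

```bash
python3 st.py; python3 - <<'E'
from h import *
im=vision.read_camera('wrist'); cv2.imwrite("pics/w21.png",cv2.convertScaleAbs(im[:,:,::-1],alpha=3))
E
```

```text
t 22.9333 [ 0.4748 -0.1623  0.2209] [-0.224  0.098 -0.97 ] jaw 0.116 F [-3.2  4.7  4.7] T [1.146 0.16  0.055] op 19.3
```

View pics/w21.png

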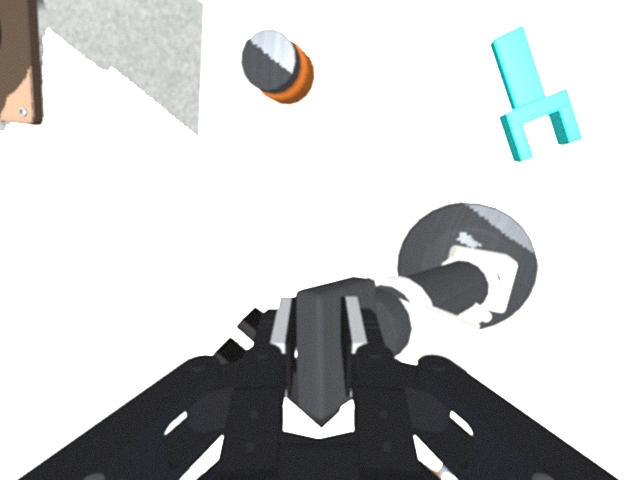

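Request:
jog_arm(
  series=[
    [0,0,0,0],
    [0,0,0,0],
    [0,0,0,0],
    [0,0,0,0],
    [0,0,0,0],
    [0,0,0,0],
    [0,0,0,0],
    [0,0,-0.002,0],
  ],
  grip=0.075,
)

```text
time: 23.65
eef_pos: [0.4764, -0.1644, 0.2203]
tcp_rot: [0.662, 0.74, -0.042, -0.113]
contact_force: [0.2, 0.1, -0.2]
opening: 0.876
```

```bash
python3 st.py; python3 - <<'E'
from h import *
im=vision.read_camera('wrist'); cv2.imwrite("pics/w22.png",cv2.convertScaleAbs(im[:,:,::-1],alpha=3))
im=vision.read_camera('scene')[:,:,::-1]; cv2.imwrite("pics/s22.png",cv2.convertScaleAbs(cv2.resize(im[190:290,190:290],None,fx=6,fy=6,interpolation=2),alpha=1.8))
R,o=post((.570,-.177),-.025); H=M+.045*U; Y=np.array([0,1,0]); W=lambda p:R@p+o
print('H',W(H))
for n,p in dict(tnl=H+.019*U-.008*XC+.028*Y,tnr=H+.019*U-.008*XC-.028*Y,tfl=H+.019*U+.008*XC+.028*Y,tfr=H+.019*U+.008*XC-.028*Y,bfl=H-.025*U+.008*XC+.028*Y).items(): print(n,proj('wrist',W(p)).round())
E
```

```text
t 23.65 [ 0.4764 -0.1644  0.2203] [-0.222  0.088 -0.971] jaw 0.123 F [ 0.2  0.1 -0.2] T [-0.067 -0.067  0.012] op 74.8
H [ 0.47952828 -0.17473774  0.20297114]
tnl [297. 278.]
tnr [282. 392.]
tfl [326. 291.]
tfr [306. 411.]
bfl [384. 274.]
```

View pics/w22.png

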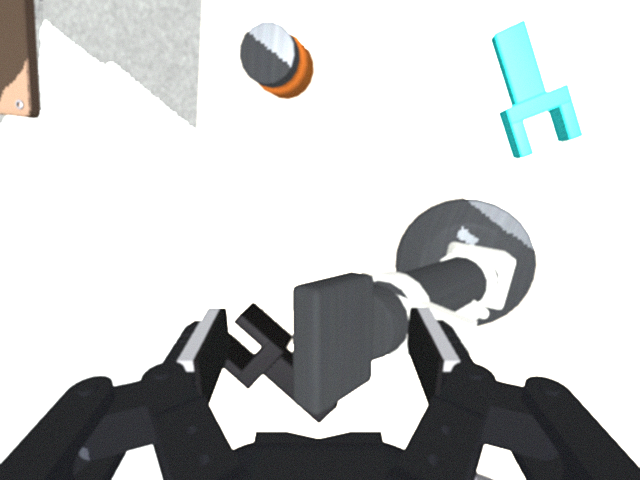

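View pics/s22.png

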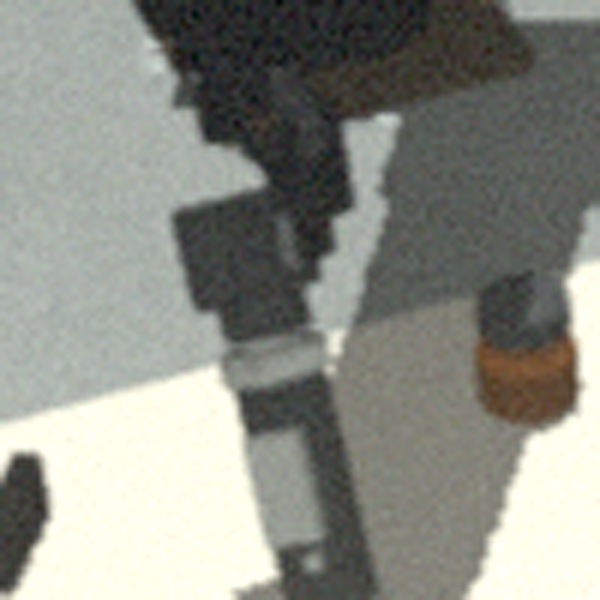

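```bash
python3 - <<'E'
from h import *
plan((.480,-.175,.206),0.0,n=8)
E
```

```text
delta [ 0.0032 -0.0104 -0.015 ] turn 0.101 rows 8
[[-0.0015,0.0006,0.0016,0.013],[-0.0015,0.0006,0.0016,0.013],[-0.0015,0.0007,0.0016,0.013],[-0.0015,0.0007,0.0016,0.013],[-0.0015,0.0007,0.0016,0.013],[-0.0015,0.0007,0.0016,0.013],[-0.0015,0.0007,0.0016,0.013],[-0.0015,0.0008,0.0016,0.013]]
```

Request:
jog_arm(
  series=[
    [-0.0012,0.0006,0.0016,0.013],
    [-0.0015,0.0006,0.0016,0.013],
    [-0.0015,0.0006,0.0016,0.013],
    [-0.0015,0.0006,0.0016,0.013],
    [-0.0015,0.0006,0.0016,0.013],
    [-0.0012,0.0006,0.0016,0.013],
    [-0.0008,0.0003,0.001,0.013],
    [0,0,0,0],
  ],
  grip=0.065,
)

```text
time: 24.42
eef_pos: [0.479, -0.1736, 0.2076]
tcp_rot: [0.699, 0.705, -0.047, -0.11]
contact_force: [1.1, 0.2, -0.1]
opening: 0.763
```

Request:
jog_arm(
  series=[
    [0,0,0,0],
    [0,0,0,0],
    [0,0,0,0],
    [0,0,0,0],
    [0,0,0,0],
    [0,0,0,0],
    [0,0,0,0],
    [0,0,0,0],
  ],
  grip=0.0,
  grip_force=20,
)

```text
time: 25.08
eef_pos: [0.4794, -0.1733, 0.2086]
tcp_rot: [0.698, 0.706, -0.047, -0.109]
contact_force: [-1.5, 1.1, 0.8]
opening: 0.374
```

```bash
python3 st.py; python3 - <<'E'
from h import *
im=vision.read_camera('wrist'); cv2.imwrite("pics/w23.png",cv2.convertScaleAbs(im[:,:,::-1],alpha=3))
E
```

```text
t 25.0833 [ 0.4794 -0.1733  0.2086] [-0.219  0.087 -0.972] jaw 0.021 F [-1.5  1.1  0.8] T [ 0.007 -0.343  0.091] op 31.9
```

View pics/w23.png

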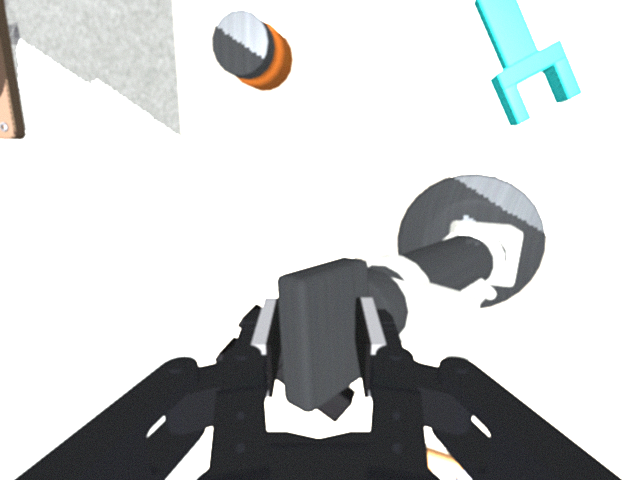

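Now spin clockwise to the stop in moderate steps.

Request:
jog_arm(
  series=[
    [0,0,0,0.03],
    [0,0,0,0.03],
    [0,0,0,0.03],
    [0,0,0,0.03],
    [0,0,0,0.03],
    [0,0,0,0.03],
    [0,0,0,0.03],
    [0,0,0,0.02],
  ],
)

```text
time: 25.8
eef_pos: [0.4796, -0.1735, 0.2105]
tcp_rot: [0.773, 0.624, -0.059, -0.102]
contact_force: [-3.4, -1.4, 5.5]
opening: 0.37
```

```bash
python3 st.py; python3 - <<'E'
from h import *
im=vision.read_camera('wrist'); cv2.imwrite("pics/w24.png",cv2.convertScaleAbs(im[:,:,::-1],alpha=3))
E
```

```text
t 25.8 [ 0.4796 -0.1735  0.2105] [-0.22   0.084 -0.972] jaw -0.208 F [-3.4 -1.4  5.5] T [-0.341 -0.08   0.867] op 31.6
```

View pics/w24.png

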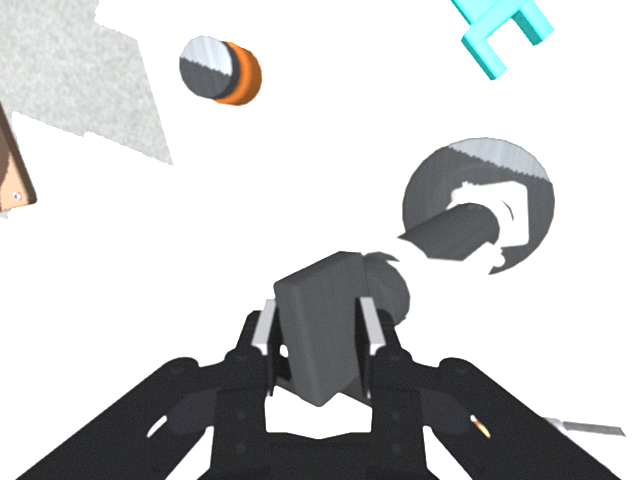

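Request:
jog_arm(
  series=[
    [0,0,0,-0.03],
    [0,0,0,-0.03],
    [0,0,0,-0.03],
    [0,0,0,-0.03],
    [0,0,0,0],
    [0,0,0,0],
    [0,0,0,0],
    [0,0,0,0],
  ],
  grip=0.08,
)

```text
time: 26.52
eef_pos: [0.4791, -0.1746, 0.2093]
tcp_rot: [0.736, 0.666, -0.055, -0.106]
contact_force: [0.1, 0.3, 1.3]
opening: 0.936
```

Request:
jog_arm(
  series=[
    [0,0,-0.005,0],
    [0,0,-0.01,0],
    [0,0,-0.012,0],
    [0,0,-0.012,0],
    [0,0,-0.012,0],
    [0,0,-0.01,0],
    [0,0,-0.006,0],
    [0,0,0,0],
  ],
  grip=0.08,
)

```text
time: 27.18
eef_pos: [0.4966, -0.1814, 0.284]
tcp_rot: [0.737, 0.665, -0.054, -0.104]
contact_force: [-0.1, 0.0, -0.2]
opening: 0.936
```

```bash
python3 st.py; python3 - <<'E'
from h import *
im=vision.read_camera('wrist'); cv2.imwrite("pics/w25.png",cv2.convertScaleAbs(im[:,:,::-1],alpha=3))
acc=np.zeros((480,640,3))
for i in range(3): acc+=vision.read_camera('scene')[:,:,::-1]
im=(acc/3).clip(0,255).astype(np.uint8)
cv2.imwrite("pics/s25.png",cv2.convertScaleAbs(cv2.resize(im[205:275,205:275],None,fx=8,fy=8,interpolation=2),alpha=1.8))
R,o=post((.570,-.177),-.025); H=M+.045*U; Y=np.array([0,1,0]); W=lambda p:R@p+o
for n,p in dict(tnl=H+.019*U-.008*XC+.028*Y,tnr=H+.019*U-.008*XC-.028*Y,tfl=H+.019*U+.008*XC+.028*Y,tfr=H+.019*U+.008*XC-.028*Y,bfl=H-.025*U+.008*XC+.028*Y).items(): print(n,proj('wrist',W(p)).round())
E
```

```text
t 27.1833 [ 0.4966 -0.1814  0.284 ] [-0.218  0.08  -0.973] jaw -0.095 F [-0.1  0.  -0.2] T [-0.003 -0.053 -0.058] op 79.9
tnl [287. 220.]
tnr [295. 309.]
tfl [307. 222.]
tfr [314. 315.]
bfl [356. 209.]
```

View pics/w25.png

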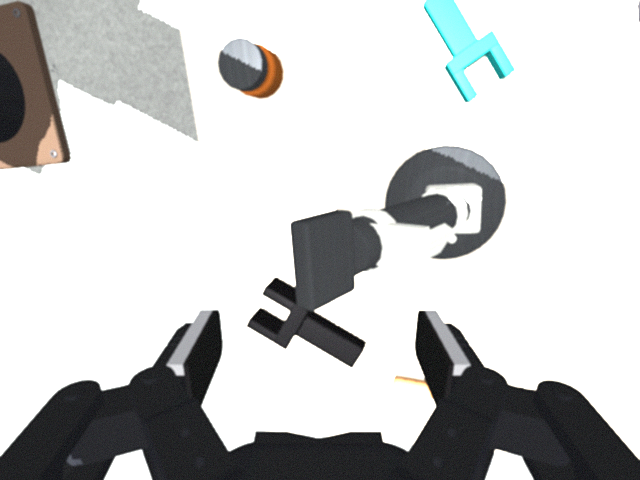

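View pics/s25.png

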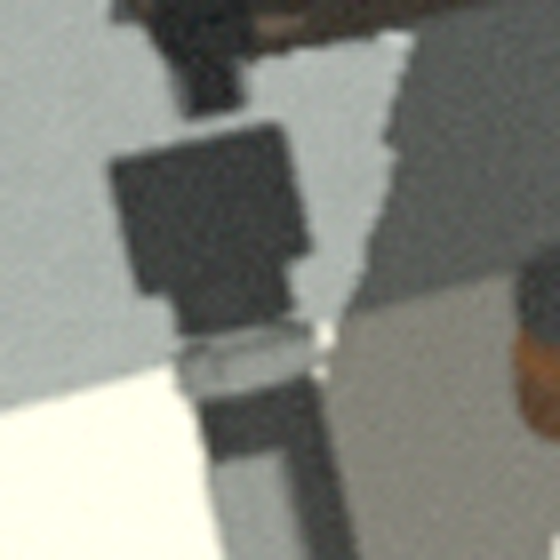

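```bash
python3 - <<'E'
from h import *
plan((.480,-.175,.207),-.06,n=8)
E
```

```text
delta [-0.0152  0.0056 -0.0737] turn -0.05 rows 8
[[-0.0001,0.0002,0.0094,-0.006],[-0.0001,0.0002,0.0094,-0.006],[-0.0001,0.0002,0.0094,-0.006],[-0.0001,0.0002,0.0094,-0.006],[-0.0001,0.0002,0.0094,-0.006],[-0.0001,0.0002,0.0094,-0.006],[-0.0001,0.0002,0.0094,-0.006],[-0.0001,0.0002,0.0094,-0.006]]
```

Request:
jog_arm(
  series=[
    [0,0,0.006,0],
    [0,0,0.0095,0],
    [0,0,0.0095,0],
    [0,0,0.0095,0],
    [0,0,0.0095,0],
    [0,0,0.0095,0],
    [0,0,0.009,0],
    [0,0,0.004,0],
  ],
  grip=0.075,
)

```text
time: 28.05
eef_pos: [0.4758, -0.1728, 0.2047]
tcp_rot: [0.736, 0.665, -0.057, -0.111]
contact_force: [1.3, -0.1, 0.6]
opening: 0.877
```

Request:
jog_arm(
  series=[
    [0,0,0,0],
    [0,0,0,0],
    [0,0,0,0],
    [0,0,0,0],
    [0,0,0,0],
    [0,0,0,0],
    [0,0,0,0],
    [0,0,0,0],
  ],
  grip=0.0,
  grip_force=20,
)

```text
time: 28.72
eef_pos: [0.48, -0.1739, 0.207]
tcp_rot: [0.736, 0.666, -0.053, -0.104]
contact_force: [-0.4, 0.1, 0.6]
opening: 0.394
```

```bash
python3 st.py
```

```text
t 28.7167 [ 0.48   -0.1739  0.207 ] [-0.216  0.084 -0.973] jaw -0.093 F [-0.4  0.1  0.6] T [-0.005 -0.493  0.162] op 33.6
```

Request:
jog_arm(
  series=[
    [0,0,0.0005,0.02],
    [0,0,0.0005,0.03],
    [0,0,0.0005,0.03],
    [0,0,0.0005,0.03],
    [0,0,0.0005,0.03],
    [0,0,0,0.02],
    [0,0,0,0.02],
    [0,0,0,0],
  ],
)

```text
time: 29.38
eef_pos: [0.4799, -0.1751, 0.2082]
tcp_rot: [0.791, 0.601, -0.063, -0.095]
contact_force: [-2.4, 0.0, 1.1]
opening: 0.393
```

```bash
python3 st.py
```

```text
t 29.3833 [ 0.4799 -0.1751  0.2082] [-0.215  0.075 -0.974] jaw -0.268 F [-2.4  0.   1.1] T [ 0.089 -0.766  1.357] op 33.6
```

Request:
jog_arm(
  series=[
    [0,0,0,0],
    [0,0,0,0],
    [0,0,0,0],
    [0,0,0,0],
    [0,0,0,0],
    [0,0,0,0],
    [0,0,0,0],
    [0,0,-0.004,0],
  ],
  grip=0.08,
)

```text
time: 30.05
eef_pos: [0.4788, -0.1749, 0.2099]
tcp_rot: [0.794, 0.596, -0.065, -0.099]
contact_force: [-0.0, -0.2, 0.2]
opening: 0.941
```

Request:
jog_arm(
  series=[
    [0,0,-0.01,0],
    [0,0,-0.012,0],
    [0,0,-0.012,0],
    [0,0,-0.01,0],
    [0,0,-0.004,0],
    [0,0,0,0],
    [0,0,0,0],
    [0,0,0,0],
  ],
)

```text
time: 30.72
eef_pos: [0.4925, -0.1801, 0.2658]
tcp_rot: [0.795, 0.596, -0.064, -0.096]
contact_force: [-0.3, -0.4, -0.9]
opening: 0.934
```

```bash
python3 st.py;  python3 - <<'E'
from h import *
im=vision.read_camera('wrist'); cv2.imwrite("pics/w26.png",cv2.convertScaleAbs(im[:,:,::-1],alpha=3))
R,o=post((.570,-.177),-.025); H=M+.045*U; Y=np.array([0,1,0]); W=lambda p:R@p+o
for n,p in dict(tnl=H+.019*U-.008*XC+.028*Y,tnr=H+.019*U-.008*XC-.028*Y,bfl=H-.025*U+.008*XC+.028*Y,bfr=H-.025*U+.008*XC-.028*Y).items(): print(n,proj('wrist',W(p)).round())
plan((.465,-.176,.245),None,n=8)
E
```

```text
t 30.7167 [ 0.4925 -0.1801  0.2658] [-0.216  0.077 -0.973] jaw -0.283 F [-0.3 -0.4 -0.9] T [-0.011 -0.068 -0.043] op 79.8
tnl [275. 233.]
tnr [301. 324.]
bfl [347. 208.]
bfr [367. 293.]
delta [-0.0273  0.0041 -0.0206] turn 0 rows 8
[[-0.0005,-0.0027,0.0033,0.0],[-0.0005,-0.0027,0.0033,0.0],[-0.0005,-0.0027,0.0033,0.0],[-0.0005,-0.0027,0.0033,0.0],[-0.0005,-0.0027,0.0033,0.0],[-0.0005,-0.0027,0.0033,0.0],[-0.0005,-0.0027,0.0033,0.0],[-0.0005,-0.0027,0.0033,0.0]]
```

View pics/w26.png

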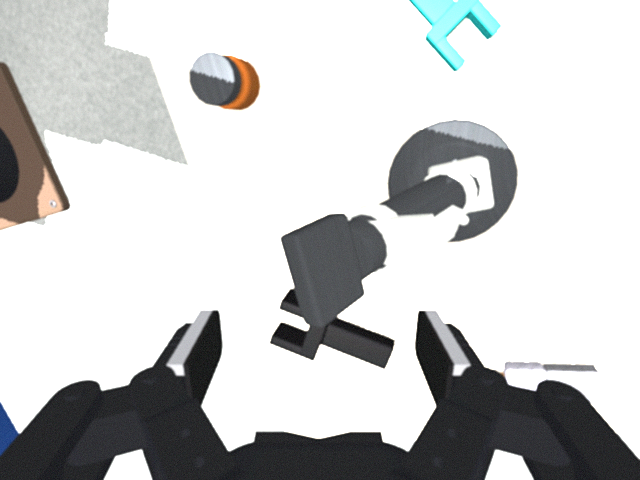

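Request:
jog_arm(
  series=[
    [-0.0005,-0.0035,-0.002,0],
    [-0.0005,-0.0035,0,0],
    [-0.0005,-0.0035,0,0],
    [-0.0005,-0.0035,0,0],
    [-0.0005,-0.0035,0,0],
    [-0.0005,-0.0035,0,0],
    [0,0,0,0],
    [0,0,0,0],
  ],
  grip=0.0,
)

```text
time: 31.43
eef_pos: [0.4683, -0.1763, 0.2705]
tcp_rot: [0.795, 0.595, -0.065, -0.099]
contact_force: [-0.7, -0.7, -1.2]
opening: 0.001
```

```bash
python3 st.py;  python3 - <<'E'
from h import *
plan((.465,-.176,.245),None,n=8)
R=Ro.from_quat(monitor.get_state()['tcp_rot']).as_matrix()
print((R.T@np.array([.5,-.0125,-.866])*.002).round(5))
E
```

```text
t 31.4333 [ 0.4683 -0.1763  0.2705] [-0.221  0.08  -0.972] jaw -0.283 F [-0.7 -0.7 -1.2] T [-0.067 -0.128  0.035] op 0.0
delta [-0.0033  0.0003 -0.0255] turn 0 rows 8
[[-0.0001,0.0003,0.0032,0.0],[-0.0001,0.0003,0.0032,0.0],[-0.0001,0.0003,0.0032,0.0],[-0.0001,0.0003,0.0032,0.0],[-0.0001,0.0003,0.0032,0.0],[-0.0001,0.0003,0.0032,0.0],[-0.0001,0.0003,0.0032,0.0],[-0.0001,0.0003,0.0032,0.0]]
[0.00023 0.00135 0.00146]
```

Request:
jog_arm(
  series=[
    [-0.0001,0,0.003,0],
    [-0.0001,0,0.004,0],
    [-0.0001,0,0.004,0],
    [-0.0001,0,0.004,0],
    [-0.0001,0,0.004,0],
    [-0.0001,0,0.003,0],
    [0,0,0.001,0],
    [0,0,0,0],
  ],
)

```text
time: 32.1
eef_pos: [0.4624, -0.1747, 0.2446]
tcp_rot: [0.795, 0.595, -0.065, -0.1]
contact_force: [0.8, 0.7, -0.5]
opening: 0.0
```

Request:
jog_arm(
  series=[
    [0.0002,0.0014,0.0015,0],
    [0.0002,0.0014,0.0015,0],
    [0.0002,0.0014,0.0015,0],
    [0.0002,0.0014,0.0015,0],
    [0.0002,0.0014,0.0015,0],
    [0.0002,0.0014,0.0015,0],
    [0.0002,0.0014,0.0015,0],
    [0.0002,0.0014,0.0015,0],
  ],
)

```text
time: 32.77
eef_pos: [0.4705, -0.1756, 0.2327]
tcp_rot: [0.794, 0.595, -0.067, -0.101]
contact_force: [-6.1, 1.8, 10.9]
opening: 0.0
```

```bash
python3 st.py;  python3 - <<'E'
from h import *
im=vision.read_camera('scene')[:,:,::-1]
cv2.imwrite("pics/s27.png",cv2.convertScaleAbs(cv2.resize(im[195:275,205:275],None,fx=7,fy=7,interpolation=2),alpha=1.8))
E
```

```text
t 32.7667 [ 0.4705 -0.1756  0.2327] [-0.227  0.08  -0.971] jaw -0.282 F [-6.1  1.8 10.9] T [0.426 1.338 0.081] op 0.0
```

View pics/s27.png

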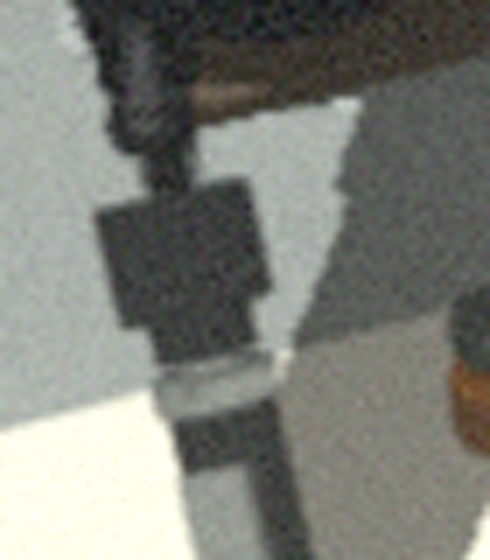

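Request:
jog_arm(
  series=[
    [0.0002,0.0014,0.0015,0],
    [0.0002,0.0014,0.0015,0],
    [0.0002,0.0014,0.0015,0],
    [0.0002,0.0014,0.0015,0],
    [0.0002,0.0014,0.0015,0],
    [0.0002,0.0014,0.0015,0],
    [0,0,0,0],
    [0,0,0,0],
  ],
)

```text
time: 33.48
eef_pos: [0.4706, -0.1756, 0.2341]
tcp_rot: [0.793, 0.595, -0.077, -0.11]
contact_force: [-0.7, -0.4, -0.5]
opening: 0.006
```

Request:
jog_arm(
  series=[
    [0,-0.002,-0.004,0],
    [0,-0.004,-0.01,0],
    [0,-0.004,-0.02,0],
    [0,0,-0.025,0],
    [0,0,-0.025,0],
    [0,0,-0.025,0],
    [0,0,-0.02,0],
    [0,0,-0.01,0],
  ],
)

```text
time: 34.15
eef_pos: [0.4958, -0.1835, 0.3754]
tcp_rot: [0.792, 0.595, -0.077, -0.112]
contact_force: [-0.2, -0.2, 0.4]
opening: -0.004
```

```bash
python3 st.py;  python3 - <<'E'
from h import *
im=vision.read_camera('wrist'); cv2.imwrite("pics/w28.png",cv2.convertScaleAbs(im[:,:,::-1],alpha=3))
im=vision.read_camera('scene')[:,:,::-1]
cv2.imwrite("pics/s28.png",cv2.convertScaleAbs(im,alpha=2))
R,o=post((.570,-.177),-.025); H=M+.045*U; Y=np.array([0,1,0]); W=lambda p:R@p+o
for n,p in dict(tnl=H+.019*U-.008*XC+.028*Y,tnr=H+.019*U-.008*XC-.028*Y,bfl=H-.025*U+.008*XC+.028*Y,bfr=H-.025*U+.008*XC-.028*Y).items(): print(n,proj('wrist',W(p)).round())
E
```

```text
t 34.15 [ 0.4958 -0.1835  0.3754] [-0.255  0.086 -0.963] jaw -0.281 F [-0.2 -0.2  0.4] T [-0.088 -0.157  0.005] op -0.3
tnl [323. 192.]
tnr [339. 256.]
bfl [371. 177.]
bfr [384. 238.]
```

View pics/w28.png

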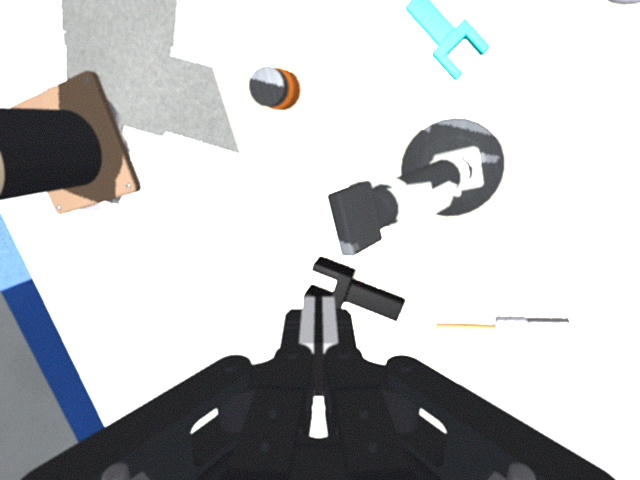

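View pics/s28.png

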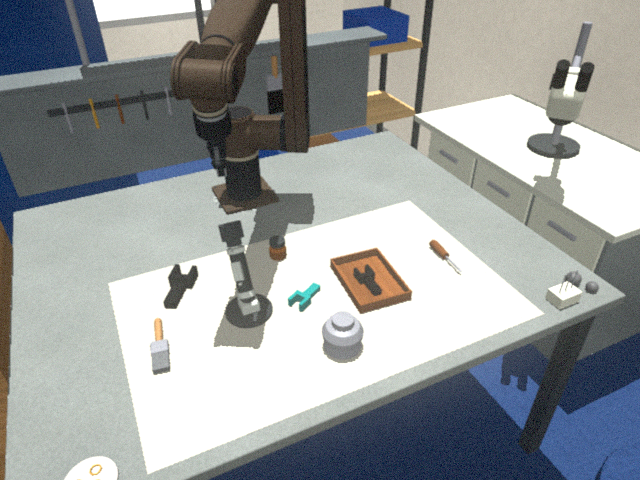

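```bash
python3 -c "
from plant import workorder
print(workorder.sign_off())"
```

```text
the job is handed in; nothing more can be done
None
```

I finished the job and handed it in at about 34 s of the 64 s allowed; it reported no verdict.

**What I did**
- **Clip:** I drew the smaller black clip off the tube along its own axis. I lowered it into the tray until it lay nearly flat, then let go.
- **Unlock:** I gripped the wing and turned it anticlockwise until it met its stop, at about 0.8 N m.
- **Push home:** I pushed the tube in along the post until it met a hard stop, at about 29 N.
- **Lock:** I turned the grip clockwise. The jaws rode up the bar on the way, so I re-gripped twice. The last turn met the stop at about 1.4 N m.
- **Final check push:** I pressed the top along the post with closed fingertips, at about 12 N, and nothing moved.

**Last checks**
- The clip lies wholly in the tray, and the other things on the bench look undisturbed.
- The collar sits on the sleeve's mouth to within about one pixel (roughly 3 mm).
- The arm is clear of everything and the force reading is near zero.

**What did not agree**
- The tool stayed near vertical, tilted up to about 15° towards the robot, and I could not line it up with the post. I gripped the wing at an angle.
- The tool moved about 55 mm during the push, though full travel is about 65 mm. I put the difference down to slip in the fingers, because the pictures and both hard stops say the tube is home.
- The bar's angle in the pictures differs from my post model by 0.02–0.06 rad, towards more locked. My estimate of the post's heading is probably off by that much.

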